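# Charge the bench tumbler with a batch of nuts

### The job

Gather every stray nut from the bench into the orange cup with the others; then, with the tumbler's yellow dust cover swung right aside, pour the whole batch from the cup into the tumbler's bowl. Afterwards stand the empty cup upright back on the middle of its rubber mat and swing the cover fully home over the bowl; leave the tape measure, the big bolt and the marker where they are.

Things in the scene. Friction and masses are not known exactly. Their poses are not given: they have to be found in the camera images.
- nut1_centre (a point): zinc-grey hex nut, 28 mm over corners, 24 mm across flats, 11 mm thick, 30 g; the point is its centre; own z = hole axis, own y (and every 60 deg from it about z) is square to a pair of flats. It starts in the cup.
- nut2_centre (a point): zinc-grey hex nut, 28 mm over corners, 24 mm across flats, 11 mm thick, 30 g; the point is its centre; own z = hole axis, own y (and every 60 deg from it about z) is square to a pair of flats. It starts in the cup.
- nut3_centre (a point): zinc-grey hex nut, 28 mm over corners, 24 mm across flats, 11 mm thick, 30 g; the point is its centre; own z = hole axis, own y (and every 60 deg from it about z) is square to a pair of flats. It starts in the cup.
- nut4_centre (a point): zinc-grey hex nut, 28 mm over corners, 24 mm across flats, 11 mm thick, 30 g; the point is its centre; own z = hole axis, own y (and every 60 deg from it about z) is square to a pair of flats. One of the stray nuts lying flat on the bench; may be absent in a given run.
- nut5_centre (a point): zinc-grey hex nut, 28 mm over corners, 24 mm across flats, 11 mm thick, 30 g; the point is its centre; own z = hole axis, own y (and every 60 deg from it about z) is square to a pair of flats. One of the stray nuts lying flat on the bench; may be absent in a given run.
- nut6_centre (a point): zinc-grey hex nut, 28 mm over corners, 24 mm across flats, 11 mm thick, 30 g; the point is its centre; own z = hole axis, own y (and every 60 deg from it about z) is square to a pair of flats. One of the stray nuts lying flat on the bench; may be absent in a given run.
- nut7_centre (a point): zinc-grey hex nut, 28 mm over corners, 24 mm across flats, 11 mm thick, 30 g; the point is its centre; own z = hole axis, own y (and every 60 deg from it about z) is square to a pair of flats. One of the stray nuts lying flat on the bench; may be absent in a given run.
- cup_centre (a point): centre, half-way up (29 mm above the underside), of the orange pouring cup: open, round, flaring from 60 mm across at the foot to 84 mm across at the rim, 58 mm high, wall 3 mm, floor 4 mm, smooth and slippery inside; about 130 g empty. Own z points out of the mouth; the handle sticks out along own -x. It starts upright on the mat.
- cup_handle (a point): point on the cup's straight, level, black round handle grip, 22 mm thick, at which to pinch it: 80 mm from the cup's axis along own -x and 45 mm above the cup's underside; same axes as the cup. The thick grip runs from 58 to 104 mm from the cup's axis. Being round it can be pinched with the hand upright or tilted to either side.
- mat_top (a point): centre of the top face of the black rubber mat with a grey middle, 110 x 110 mm, 3 mm thick, fixed on the bench; the cup's place.
- tumbler_mouth (a point): centre of the mouth (rim height, 98 mm over the bench) of the small tumbling machine: a fixed round blue bowl, 100 mm across outside, 92 mm inside, inner floor 71 mm below the rim, on a round grey base 132 mm across and 22 mm high.
- cover_pin (a point): top of the upright pin, 66 mm from the mouth's centre, on which the yellow dust cover swings level; 8 mm above the rim.
- cover_knob (a point): centre of the upright black knob on the cover, 18 mm across; 94 mm from the pin; the knob's top is 13 mm above this point, the cover's top face (102 mm disc, 5 mm thick) 19 mm below it. With the cover shut, pin, bowl centre and knob lie in one line.
- cover (a joint): angle of the yellow dust cover about its pin, rad: 0 = against its stop, bowl fully covered; grows as the cover swings clockwise seen from above; the bowl is all clear from about 1.65; far stop at 2.2. Light friction (0.05 Nm); it stays where it is left.
- tape: yellow and black tape measure, 76 x 79 x 33 mm, bystander; origin under its centre.
- bolt: large rusty bolt standing on its head, 33 x 29 x 74 mm, bystander; origin under its centre.
- marker: red and white paint marker lying down, 18 x 132 x 19 mm, bystander; origin under its centre.

How it is judged (in metres and radians):
On the way, in this order (a step that is already met when the one before it is completed fails the run):
1. all the nuts are in the cup, which stands upright (horizontal distance between each of nut1_centre, nut2_centre, nut3_centre, nut4_centre, nut5_centre, nut6_centre, nut7_centre and cup_centre below 0.042 m and height (world z) of each of nut1_centre, nut2_centre, nut3_centre, nut4_centre, nut5_centre, nut6_centre, nut7_centre below 0.072 m and angle between cup_centre's own z axis and vertical below 0.25 rad and height (world z) of cup_centre below 0.05 m), for 0.3 s.
2. the cup is tipped (more than 50 degrees) over the uncovered tumbler (angle between cup_centre's own z axis and vertical above 0.87 rad and horizontal distance between cup_centre and tumbler_mouth below 0.14 m and value of joint cover above 1.2 rad), for 0.05 s.
3. all the nuts are in the tumbler's bowl (horizontal distance between each of nut1_centre, nut2_centre, nut3_centre, nut4_centre, nut5_centre, nut6_centre, nut7_centre and tumbler_mouth below 0.047 m and height (world z) of nut1_centre between 0.022 and 0.094 m and height (world z) of nut2_centre between 0.022 and 0.094 m and height (world z) of nut3_centre between 0.022 and 0.094 m and height (world z) of nut4_centre between 0.022 and 0.094 m and height (world z) of nut5_centre between 0.022 and 0.094 m and height (world z) of nut6_centre between 0.022 and 0.094 m and height (world z) of nut7_centre between 0.022 and 0.094 m), for 0.2 s.
At the end, for the whole second after the job is handed in: Every nut lies in the tumbler's bowl; the cup stands upright (within 0.1 rad) on the mat, its axis within 45 mm of the mat's centre; the cover is shut to within 0.1 rad of its stop (all of step 3 and horizontal distance between cup_centre and mat_top below 0.045 m and angle between cup_centre's own z axis and vertical below 0.1 rad and height (world z) of cup_centre below 0.042 m and value of joint cover below 0.1 rad); the robot touches nothing.
It fails at once if the tape measure is pushed more than 30 mm from its place (distance of tape from where it was at the start of the episode above 0.03 m).
It fails at once if the big bolt is pushed more than 30 mm from its place (distance of bolt from where it was at the start of the episode above 0.03 m).
It fails at once if the marker is pushed more than 30 mm from its place (distance of marker from where it was at the start of the episode above 0.03 m).
Of nut4, nut5, nut6, nut7 only 2 to 4 are there at a start; the rules pass over those that are not, and their reading is None.
At some moment in a run one of nut4, nut5, nut6, nut7 may be knocked a few centimetres aside while the robot is not near it.
It also fails if it takes over 200 s, if anything falls off the work surface, if the arm or the gripper's body presses on something with over 40 N, if the wrist force passes 120 N, or if a joint passes its speed limit or range.

### The arm

A 7-joint arm with a two-finger parallel gripper is mounted at the origin on a cart in front of the work surface, level with it; the furniture and walls round the work are solid. World frame = base frame: x ahead of the robot, y to its left, z up, the work surface at z = 0. Lengths are in m, angles in degrees, forces in N, time in s.
With the tool pointing down it reaches from about 0.4 to 0.9 m from the base axis. Payload 5.5 kg.
Tool frame: the origin (TCP) lies between the finger pads; the fingertips stand 22 mm ahead of it and the grasp point (between the pads) lies 3 mm ahead of it (robot.tip_reach is the x of the fingertips in the tool frame, in m); x points along the fingers, y is the direction in which the jaws open and shut, and the axes are right-handed (so a half turn about x gives the same grasp; the last joint's range is limited). The gripper opens to 92 mm and grips with 3 to 60 N. Pads are 19 mm wide; open, the fingers measure 130 mm over their backs; the gripper's body (75 mm by 190 mm) begins 47 mm behind the grasp point.
Start: joints at [-61.582, 28.699, -24.465, 88.831, 12.651, 65.22, -12.049], TCP at [0.15, 0.632, 0.249] pointing down, gripper open.
Joint ranges: [-164.97, 164.97], [-17.58, 116.51], [-87.97, 89.64], [11.32, 138.91], [-80.73, 260.73], [10.89, 115.49], [-147.41, 147.41]. Speed limits (degrees/s): [147.25, 147.25, 180, 180, 180, 180, 180].

### API

Orientations are given as a 3x3 rotation matrix whose columns are the frame's x, y, z axes.
In Python, from workcell import status, vision, order, robot gives the robot as it stands. The module is installed in compiled form; this text tells all that it offers.
- The arm moves only by the tool send_rows, never from a script. Its arguments are lists of equal length, an entry for each row: "angular": the turn, a rotation vector about the tool's x, y, z in rad, a list of three; "offset": the shift along the tool's x, y, z in mm, a list of three; "hand": the opening, from 0 (shut) to 1 (fully open). In form: {"angular": [[ax, ay, az], ...], "offset": [[tx, ty, tz], ...], "hand": [hand, ...]}. A call has 1 to 8 rows; each row is the pose to reach, as a shift and turn from the pose measured when the call began, along the tool's axes at that moment; what a row does not reach only later rows make up. A row lasts 1/10 s, in which the tool goes at most 50 mm and 8.59 degrees, less where a joint would pass 70% of its speed; a pose out of reach is approached as far as the arm can. A call with a gripper value outside its range is refused whole. The fingers move at their own pace and stop on an object; the grip force is fixed at half the most. Time passes only in rows, so rows that repeat a pose let the fingers close. It gives the time, the measured TCP pose, the force and the opening at its end, in the units of the state.
- status.state(): the state, without advancing time (a new reading comes with each control period).
- vision.camera(name): name is "side" or "top" or "wrist"; returns a dict with "img" (480x640x3 uint8, red, green, blue), "K" (3x3 intrinsics, pixels), "extrinsics" (4x4, takes a point from world to camera coordinates); the wrist camera has in their place "T_tool_cam" (4x4, takes a point from camera to tool coordinates, whose origin is the TCP and whose axes are the tool frame's). Camera axes: x right, y down, z forward; pixel columns grow to the right and rows downward; lengths in m; the calibration is good to about 2 mm. A picture is of the moment at which its call begins: read the wrist's pose just before it. There is no depth.
- order.sign_off(): hands the job in, once; it reports no verdict.
The state is a dict: "time": time; "joint_pos": joint angles; "qvel": joint speeds; "tau": joint torques, N m; "tool_pos": TCP position; "orientation": TCP orientation; "wrist_force": force on the tool from outside, world axes, zero at the start; "wrist_torque": the same for the moment, N m; "grip_width": finger opening in m.
Only numpy, scipy, OpenCV 4.12 (cv2) and the standard library are available. Lean on these libraries where they do the work, as an engineer would, in place of code of your own. Each camera call takes 0.05 s, during which the arm holds its last target.

## Working session

There is one attempt and no reset: what is moved stays moved. The work goes in short steps, Python scripts to look and compute and a tool call to move; the robot and the scene stay as the last step left them, time stands still between calls to the robot, and variables do not carry over. Pictures are saved under pics/ and viewed, and the job is handed in when it is done.

Besides the shell and the picture viewer there is one more tool, called after "Request:" as name(argument=value, ...) on one line, values as JSON. send_rows: Moves the arm, as the interface text tells. Its arguments: {"type":"object","properties":{"angular":{"type":"array","items":{"type":"array","items":{"type":"number"}}},"offset":{"type":"array","items":{"type":"array","items":{"type":"number"}}},"hand":{"type":"array","items":{"type":"number"}}},"required":["angular","offset","hand"]}

```bash
mkdir -p pics
python3 - <<'E'
from workcell import status, vision, order, robot
import cv2,numpy as np
s=status.state();print(s)
for n in("side","top","wrist"):
    c=vision.camera(n);cv2.imwrite(f"pics/{n}0.png",c["img"][:,:,::-1]);print(n,c["K"],c.get("extrinsics",c.get("T_tool_cam")))
print(robot.tip_reach)
E
```

```text
{'time': 0.0, 'joint_pos': array([-61.58289232,  28.75387819, -24.4521746 ,  88.89199751,
        12.65036426,  65.21872951, -12.04877621]), 'qvel': array([ 0.0533714 , -0.05076827,  0.01116248, -0.00301135,  0.04746039,
        0.05987712, -0.00155468]), 'tau': array([-1.05444571e-03, -5.66560328e+01, -5.81650212e+00, -2.79119182e+01,
       -6.86372817e-02,  3.03768797e-02,  1.90362216e-04]), 'tool_pos': array([0.1498393 , 0.63181621, 0.24767192]), 'orientation': array([[-5.14928809e-04,  2.30632531e-01,  9.73040786e-01],
       [-1.87499958e-03,  9.73038982e-01, -2.30633095e-01],
       [-9.99998110e-01, -1.94321069e-03, -6.86099067e-05]]), 'wrist_force': array([-0.1739065 , -0.46950134, -0.19617018]), 'wrist_torque': array([-0.04645948,  0.00346817, -0.00718221]), 'grip_width': 0.09202521803424717}
side [[581.92431688   0.         319.9938287 ]
 [  0.         581.92431688 237.03381228]
 [  0.           0.           1.        ]] [[-0.99977721 -0.0187073   0.00977571  0.59451004]
 [-0.01611348  0.37728603 -0.92595659  0.02676438]
 [ 0.01363391 -0.92590782 -0.37750341  1.18118653]
 [ 0.          0.          0.          1.        ]]
top [[560.52946223   0.         324.78627321]
 [  0.         560.52946223 239.3932335 ]
 [  0.           0.           1.        ]] [[-0.00193399 -0.99975696 -0.02196069  0.20170703]
 [-0.98789101  0.00531705 -0.15505832  0.60293493]
 [ 0.1551374   0.02139488 -0.9876612   1.00853624]
 [ 0.          0.          0.          1.        ]]
wrist [[390.0414084    0.         319.02597799]
 [  0.         390.0414084  240.73653276]
 [  0.           0.           1.        ]] [[-5.01633897e-04 -2.47985961e-01  9.68763496e-01 -1.36234266e-01]
 [ 9.99999749e-01 -6.09324414e-04  3.61832245e-04 -1.71499263e-03]
 [ 5.00561932e-04  9.68763434e-01  2.47986204e-01 -6.61608727e-02]
 [ 0.00000000e+00  0.00000000e+00  0.00000000e+00  1.00000000e+00]]
0.022
```

View pics/top0.png

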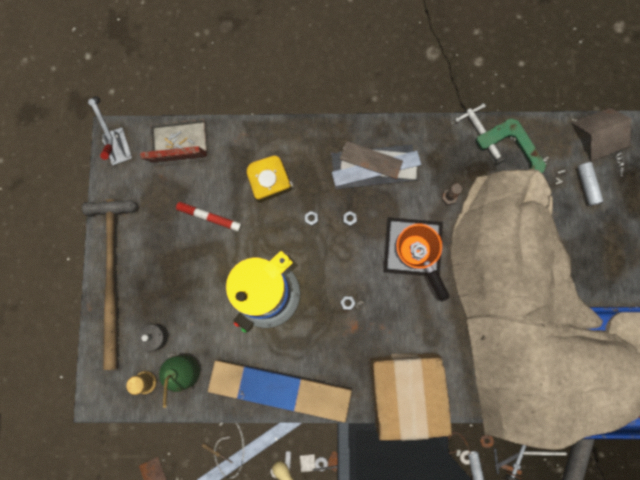

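View pics/side0.png

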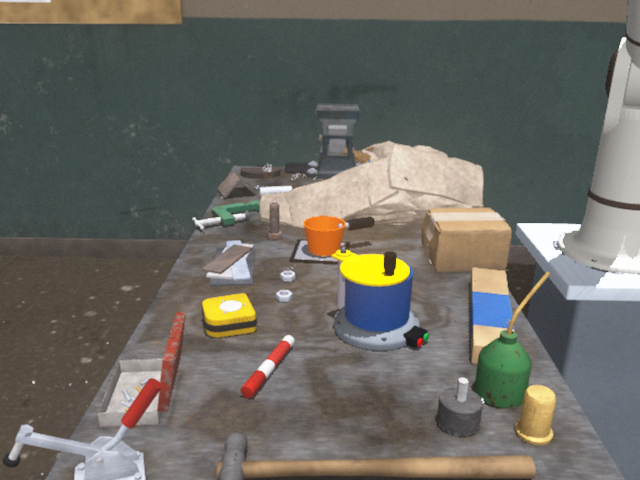

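View pics/wrist0.png

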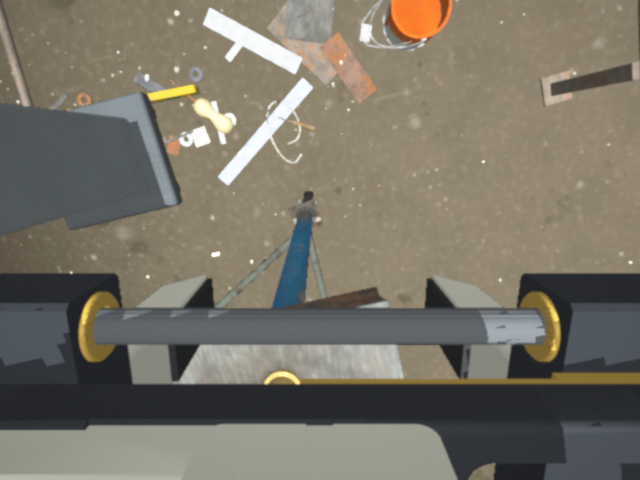

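```bash
cat > h.py <<'E'
from workcell import status, vision, order, robot
import cv2,numpy as np
from scipy.spatial.transform import Rotation as R
def cam(n):
    s=status.state();c=vision.camera(n)
    if n=="wrist":
        T=np.eye(4);T[:3,:3]=s["orientation"];T[:3,3]=s["tool_pos"]
        c["extrinsics"]=np.linalg.inv(T@c["T_tool_cam"])
    return c
def p2w(c,u,v,z):
    E=c["extrinsics"];Rm=E[:3,:3];t=E[:3,3];o=-Rm.T@t
    d=Rm.T@np.linalg.inv(c["K"])@np.array([u,v,1.]);return o+d*(z-o[2])/d[2]
def w2p(c,p):
    E=c["extrinsics"];q=E[:3,:3]@np.asarray(p,float)+E[:3,3];q=c["K"]@q;return q[:2]/q[2]
def crop(c,x0,y0,w,h,k,name):
    im=cv2.resize(c["img"][y0:y0+h,x0:x0+w,::-1],None,fx=k,fy=k,interpolation=cv2.INTER_CUBIC);cv2.imwrite("pics/"+name,im)
def look(name,n):
    c=cam(n);cv2.imwrite("pics/"+name,c["img"][:,:,::-1]);return c
def Rd(yaw):
    "tool down, jaw axis y at yaw deg from world x"
    a=np.radians(yaw);y=np.array([np.cos(a),np.sin(a),0]);x=np.array([0,0,-1.]);return np.column_stack([x,y,np.cross(x,y)])
def mv(p,Rt):
    s=status.state();Q=s["orientation"];d=Q.T@(np.asarray(p)-s["tool_pos"])*1000
    w=R.from_matrix(Q.T@Rt).as_rotvec();print("off",d.round(1).tolist(),"ang",w.round(4).tolist(),"rows>=",max(np.linalg.norm(d)/50,np.degrees(np.linalg.norm(w))/8.59).round(1))
def st():
    s=status.state();print(s["time"],"pos",s["tool_pos"].round(4),"F",s["wrist_force"].round(1),"w",round(s["grip_width"],4),"j",s["joint_pos"].round(1));print(s["orientation"].round(3).tolist())
E
python3 - <<'E'
from h import *
c=cam("top");crop(c,210,160,260,190,3,"t1.png")
c2=cam("side");crop(c2,180,170,260,190,3,"s1.png")
for n,p,z in[("n1",(311,218),.0055),("n2",(349,218),.0055),("n3",(348,303),.0055),("mat",(413,246),.003)]:
    print(n,p2w(c,*p,z).round(4))
E
```

```text
n1 [0.6535 0.2277 0.0055]
n2 [0.6531 0.1525 0.0055]
n3 [0.486  0.1559 0.0055]
mat [0.5969 0.0276 0.003 ]
```

View pics/t1.png

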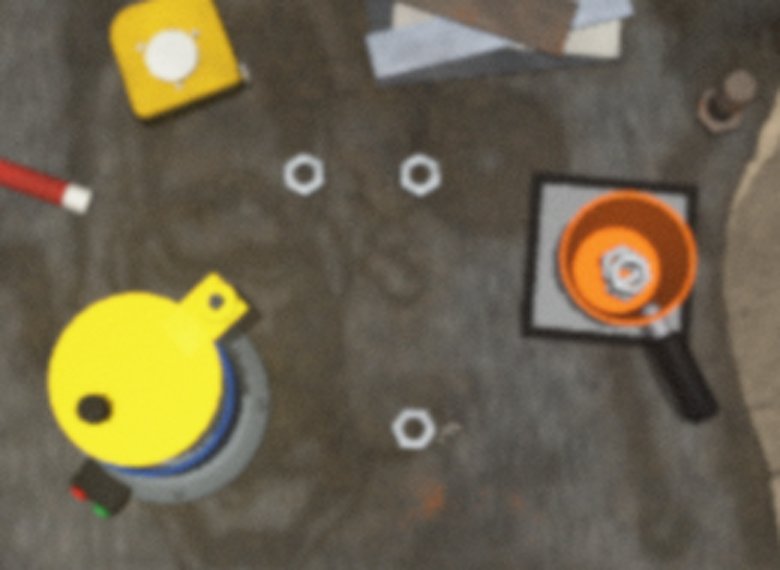

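View pics/s1.png

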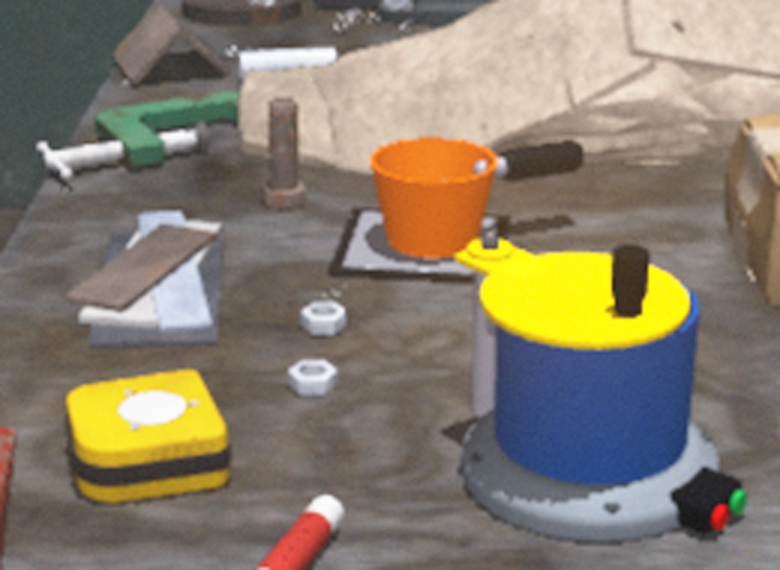

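Run:
```python
from h import *
c=cam("top");f=lambda x,y,z:p2w(c,210+(x)/3,160+(y)/3,z).round(4)
for n,a in dict(n1=(304,174,.011),n2=(420,174,.011),n3=(413,429,.011),pin=(217,301,.106),knobtop=(94,408,.137),cup=(628,257,.061),hend=(705,413,.048),disc=(135,380,.105),mat=(611,257,.003),bolt=(718,110,.0),tarp=(730,200,.05)).items(): print(n,f(*a))
st()
mv((.58,.19,.30),Rd(90));mv((.58,.19,.30),Rd(-90))
```

```text
n1 [0.6525 0.2267 0.011 ]
n2 [0.652  0.1507 0.011 ]
n3 [0.4858 0.1566 0.011 ]
pin [0.5575 0.2738 0.106 ]
knobtop [0.4928 0.3403 0.137 ]
cup [0.5891 0.0238 0.061 ]
hend [ 0.4935 -0.0228  0.048 ]
disc [0.511  0.3219 0.105 ]
mat [0.5975 0.0263 0.003 ]
bolt [ 0.6961 -0.0475  0.    ]
tarp [ 0.6265 -0.0427  0.05  ]
0.3 pos [0.1499 0.6323 0.2484] F [ 0.7 -0.5  0.4] w 0.0918 j [-61.6  28.7 -24.5  88.9  12.7  65.2 -12.1]
[[-0.0, 0.231, 0.973], [-0.001, 0.973, -0.231], [-1.0, -0.001, -0.0]]
off [-51.4, -331.1, 520.5] ang [-0.2328, -0.0001, 0.0006] rows>= 12.4
off [-51.4, -331.1, 520.5] ang [2.9088, 0.0009, 0.0001] rows>= 19.4
```

Request:
send_rows(angular=[[-0.1,0,0],[-0.23,0,0],[-0.23,0,0],[-0.23,0,0],[-0.23,0,0],[-0.23,0,0],[-0.23,0,0],[-0.23,0,0]], offset=[[-50,-20,30],[-51,-50,80],[-51,-80,125],[-51,-105,165],[-51,-130,210],[-51,-155,250],[-51,-185,290],[-51,-210,330]], hand=[0.6,0.6,0.6,0.6,0.6,0.6,0.6,0.6])

```text
time: 1.1
tool_pos: [0.4148, 0.3592, 0.2998]
orientation: [[0.0, 0.003, 1.0], [-0.0, 1.0, -0.003], [-1.0, -0.0, 0.0]]
wrist_force: [1.2, 0.6, 0.8]
grip_width: 0.0551
```

Run:
```python
from h import *
st();mv((.52,.19,.30),Rd(90))
```

```text
1.1 pos [0.4148 0.3592 0.2998] F [1.2 0.6 0.8] w 0.0551 j [-26.5  14.9 -20.6 100.3   5.7  65.8  41.1]
[[0.0, 0.003, 1.0], [-0.0, 1.0, -0.003], [-1.0, -0.0, 0.0]]
off [-0.1, -168.9, 105.6] ang [-0.0027, 0.0002, 0.0004] rows>= 4.0
```

Request:
send_rows(angular=[[0,0,0],[0,0,0],[0,0,0],[0,0,0],[0,0,0]], offset=[[0,-40,25],[0,-85,53],[0,-127,79],[0,-169,105],[0,-169,105]], hand=[0.6,0.6,0.6,0.6,0.6])

```text
time: 1.6
tool_pos: [0.5234, 0.1812, 0.2997]
orientation: [[0.002, 0.015, 1.0], [-0.004, 1.0, -0.015], [-1.0, -0.004, 0.002]]
wrist_force: [0.4, -0.1, -0.4]
grip_width: 0.0553
```

Run:
```python
from h import *
st();look("w1.png","wrist");look("t2.png","top")
```

```text
1.6 pos [0.5234 0.1812 0.2997] F [ 0.4 -0.1 -0.4] w 0.0553 j [-10.8  14.8 -13.5  99.8   4.1  65.8  63.6]
[[0.002, 0.015, 1.0], [-0.004, 1.0, -0.015], [-1.0, -0.004, 0.002]]
```

View pics/w1.png

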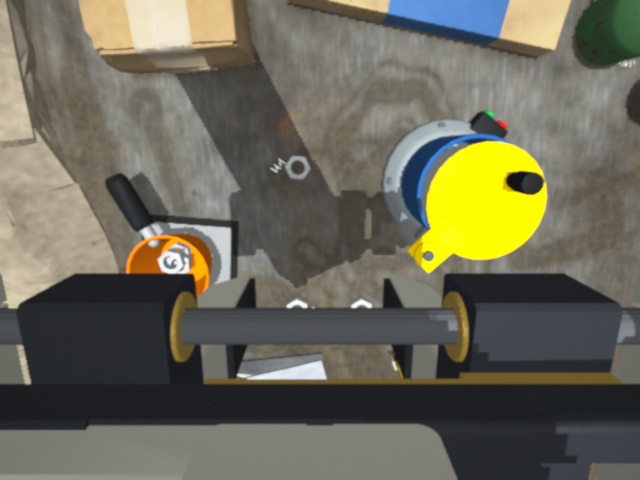

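View pics/t2.png

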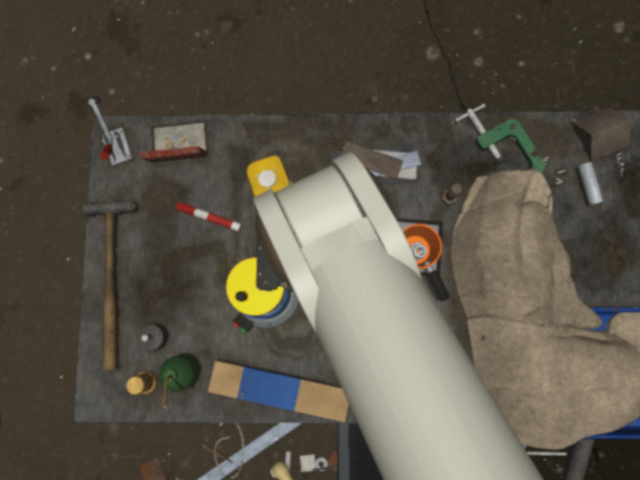

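Run:
```python
from h import *
c=cam("wrist");crop(c,257,137,80,60,10,"n3.png")
print(p2w(c,297,167,.011),p2w(c,361,303,.011),p2w(c,297,303,.011))
```

```text
[0.48058823 0.162992   0.011     ] [0.63814146 0.23467276 0.011     ] [0.63758873 0.15962827 0.011     ]
```

View pics/n3.png

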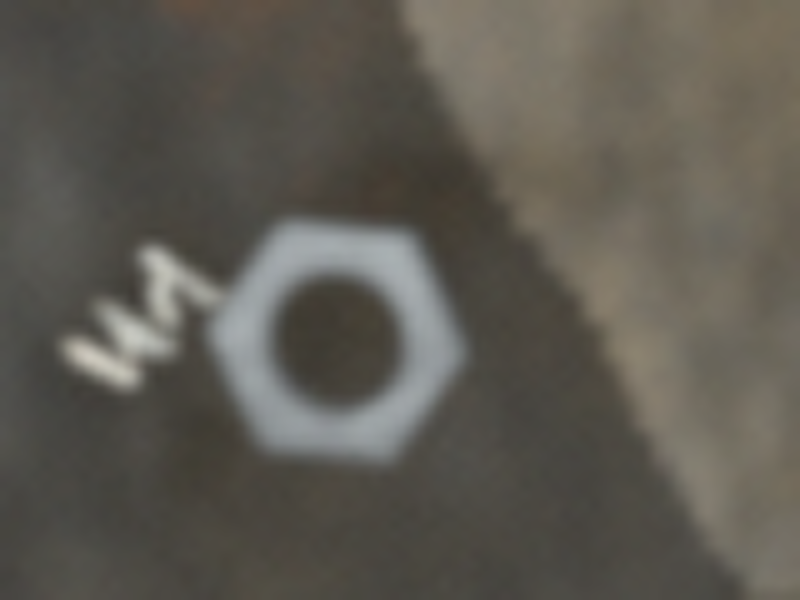

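Run:
```python
from h import *
c=cam("wrist");crop(c,257,137,80,60,10,"n3b.png")
st()
p=p2w(c,290.7,171,.011);print(p)
mv((p[0],p[1],.10),Rd(116))
mv((p[0],p[1],.024),Rd(116))
```

```text
1.8 pos [0.5187 0.1912 0.2998] F [-0.6  0.4  0.6] w 0.0547 j [-11.2  14.8 -14.1  99.9   3.9  65.8  63.5]
[[-0.0, 0.001, 1.0], [0.0, 1.0, -0.001], [-1.0, 0.0, -0.0]]
[0.48388893 0.15827441 0.011     ]
off [199.8, -33.0, -34.7] ang [-0.455, -0.0002, -0.0004] rows>= 4.1
off [275.8, -33.1, -34.7] ang [-0.455, -0.0002, -0.0004] rows>= 5.6
```

View pics/n3b.png

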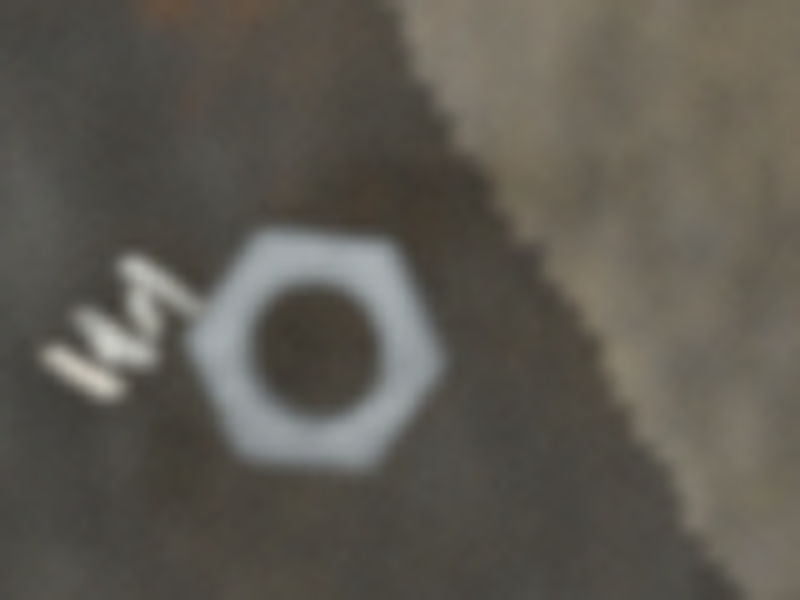

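Request:
send_rows(angular=[[-0.15,0,0],[-0.3,0,0],[-0.45,0,0],[-0.45,0,0],[-0.45,0,0],[-0.45,0,0],[-0.45,0,0],[-0.45,0,0]], offset=[[40,-10,-10],[85,-25,-25],[130,-34,-34],[175,-34,-34],[210,-34,-34],[245,-34,-34],[266,-34,-34],[275,-34,-34]], hand=[0.6,0.6,0.6,0.6,0.6,0.6,0.6,0.6])

```text
time: 2.6
tool_pos: [0.4823, 0.159, 0.0228]
orientation: [[-0.004, -0.437, 0.899], [0.0, 0.899, 0.437], [-1.0, 0.002, -0.003]]
wrist_force: [-0.1, -0.7, 0.1]
grip_width: 0.0552
```

Request:
send_rows(angular=[[0,0,0],[0,0,0],[0,0,0],[0,0,0],[0,0,0],[0,0,0]], offset=[[1,0,0],[1,0,0],[1,0,0],[1,0,0],[1,0,0],[1,0,0]], hand=[0.6,0,0,0,0,0])

```text
time: 3.2
tool_pos: [0.4829, 0.1592, 0.0224]
orientation: [[-0.003, -0.437, 0.899], [0.001, 0.899, 0.437], [-1.0, 0.002, -0.002]]
wrist_force: [0.1, -0.1, 4.2]
grip_width: 0.0234
```

Run:
```python
from h import *
st();mv((.4852,.1568,.0235),Rd(115))
mv((.588,.025,.15),Rd(0))
mv((.588,.025,.15),Rd(180))
```

```text
3.2 pos [0.4829 0.1592 0.0224] F [ 0.1 -0.1  4.2] w 0.0234 j [-10.6  33.4 -12.9 116.9  13.6  31.2  82.8]
[[-0.003, -0.437, 0.899], [0.001, 0.899, 0.437], [-1.0, 0.002, -0.002]]
off [-1.1, -3.1, 1.1] ang [0.016, -0.0023, -0.0017] rows>= 0.1
off [-128.0, -166.4, 35.6] ang [2.0231, -0.0032, 0.0012] rows>= 13.5
off [-128.0, -166.4, 35.6] ang [-1.1185, -0.0011, -0.0028] rows>= 7.5
```

Request:
send_rows(angular=[[0,0,0],[0.1,0,0],[0.25,0,0],[0.4,0,0],[0.55,0,0],[0.7,0,0],[0.85,0,0],[1.0,0,0]], offset=[[-40,0,0],[-85,0,0],[-115,-15,0],[-128,-40,10],[-128,-70,15],[-128,-100,20],[-128,-130,25],[-128,-165,35]], hand=[0,0,0,0,0,0,0,0])

```text
time: 4.0
tool_pos: [0.5864, 0.0257, 0.1499]
orientation: [[-0.004, 0.525, 0.851], [0.001, 0.851, -0.525], [-1.0, -0.001, -0.004]]
wrist_force: [0.7, -0.2, -0.1]
grip_width: 0.0237
```

Run:
```python
from h import *
st()
mv((.589,.024,.15),Rd(0))
```

```text
4.0 pos [0.5864 0.0257 0.1499] F [ 0.7 -0.2 -0.1] w 0.0237 j [ -4.3  27.   -1.  103.4   0.5  49.8  52.8]
[[-0.004, 0.525, 0.851], [0.001, 0.851, -0.525], [-1.0, -0.001, -0.004]]
off [-0.1, -0.1, 3.0] ang [1.0179, -0.0031, 0.0031] rows>= 6.8
```

Request:
send_rows(angular=[[0.15,0,0],[0.3,0,0],[0.45,0,0],[0.6,0,0],[0.75,0,0],[0.88,0,0],[1.0,0,0],[1.0,0,0]], offset=[[0,0,1],[0,0,3],[0,0,3],[0,0,3],[20,0,3],[40,0,3],[55,0,3],[70,0,3]], hand=[0,0,0,0,0,0,0,0])

```text
time: 4.8
tool_pos: [0.5883, 0.0245, 0.0788]
orientation: [[-0.005, 1.0, 0.017], [0.001, 0.017, -1.0], [-1.0, -0.005, -0.001]]
wrist_force: [0.6, -0.1, -0.2]
grip_width: 0.0233
```

Run:
```python
from h import *
st();look("w2.png","wrist")
c=cam("side");crop(c,240,190,160,120,5,"s2.png")
mv((.589,.024,.08),Rd(0))
```

```text
4.8 pos [0.5883 0.0245 0.0788] F [ 0.6 -0.1 -0.2] w 0.0233 j [-13.5  33.4  11.1 105.4  -9.2  42.3   3.7]
[[-0.005, 1.0, 0.017], [0.001, 0.017, -1.0], [-1.0, -0.005, -0.001]]
off [-2.5, 2.2, 0.4] ang [0.0217, -0.0008, 0.0084] rows>= 0.2
```

View pics/w2.png

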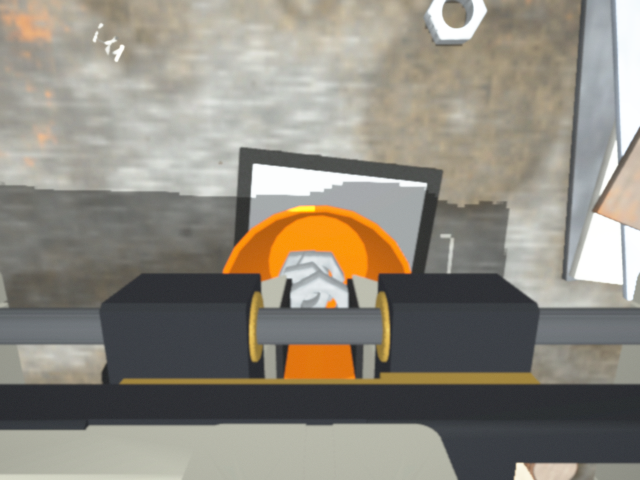

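View pics/s2.png

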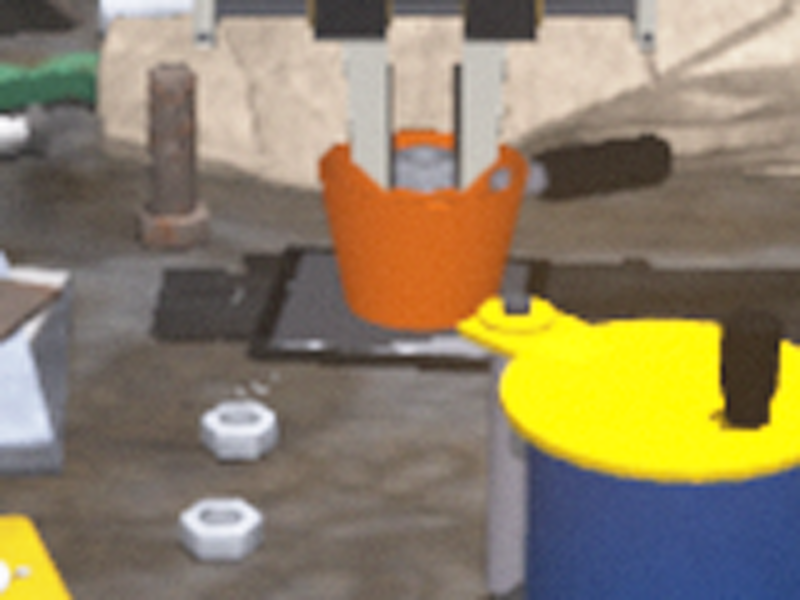

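Request:
send_rows(angular=[[0,0,0],[0,0,0],[0,0,0],[0,0,0],[0,0,0],[0,0,0],[0,0,0],[0,0,0]], offset=[[2,0,0],[2,0,0],[2,0,0],[0,0,0],[-30,0,0],[-70,0,0],[-70,0,0],[-70,0,0]], hand=[0.36,0.36,0.36,0.36,0.36,0.6,0.6,0.6])

```text
time: 5.7
tool_pos: [0.5885, 0.0244, 0.1493]
orientation: [[-0.005, 1.0, 0.022], [0.001, 0.022, -1.0], [-1.0, -0.005, -0.001]]
wrist_force: [0.4, -0.2, -0.7]
grip_width: 0.0521
```

Run:
```python
from h import *
st();c=look("w3.png","wrist")
mv((.652,.151,.15),Rd(0))
```

```text
5.7 pos [0.5885 0.0244 0.1493] F [ 0.4 -0.2 -0.7] w 0.0521 j [-14.5  27.6  12.4 103.5  -7.6  49.9   2.7]
[[-0.005, 1.0, 0.022], [0.001, 0.022, -1.0], [-1.0, -0.005, -0.001]]
off [-2.3, 67.3, -125.1] ang [0.0218, -0.0011, 0.0074] rows>= 2.8
```

View pics/w3.png

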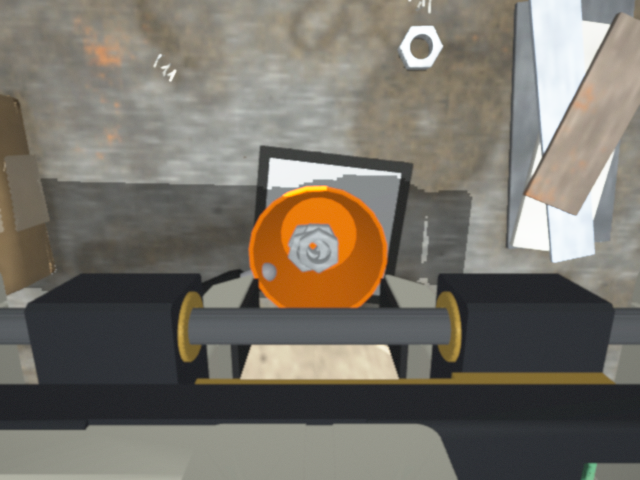

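Run:
```python
from h import *
c=cam("wrist");crop(c,390,20,60,50,12,"n2.png");crop(c,230,170,180,150,4,"cup3.png")
print(p2w(c,420.5,47,.011))
```

```text
[0.64853269 0.148972   0.011     ]
```

View pics/n2.png

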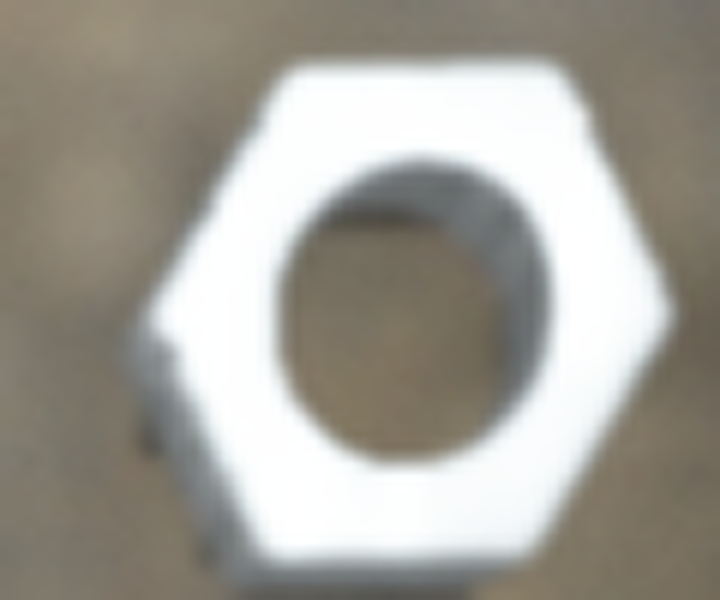

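View pics/cup3.png

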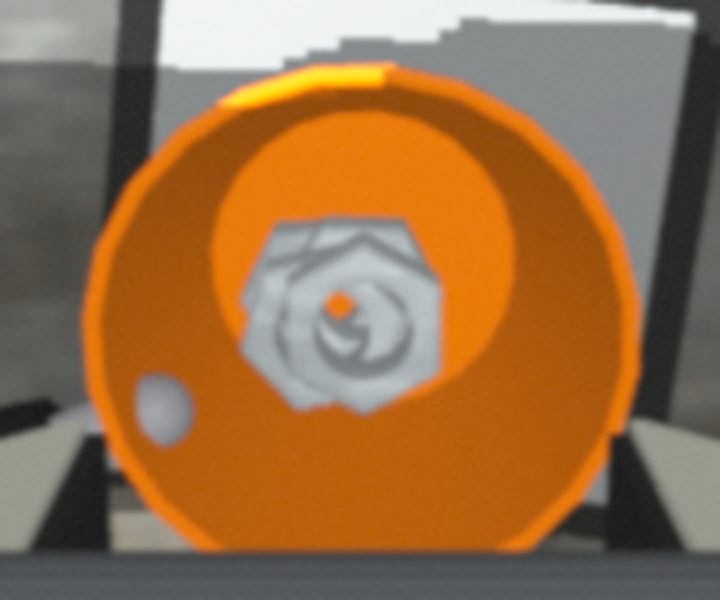

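Run:
```python
from h import *
c=cam("wrist")
p=p2w(c,424.2,45.8,.011);print(p)
p=(p[0]+.652)/2,(p[1]+.1507)/2
mv((*p,.15),Rd(31))
mv((*p,.0235),Rd(31))
```

```text
[0.64964666 0.14947572 0.011     ]
off [-4.0, 67.1, -124.3] ang [-0.5192, -0.0035, 0.0097] rows>= 3.5
off [122.5, 68.3, -124.2] ang [-0.5192, -0.0035, 0.0097] rows>= 3.7
```

Request:
send_rows(angular=[[-0.14,0,0],[-0.28,0,0],[-0.42,0,0],[-0.52,0,0.01],[-0.52,0,0.01],[-0.52,0,0.01],[-0.52,0,0.01],[-0.52,0,0.01]], offset=[[0,20,-38],[0,40,-76],[0,60,-110],[20,68,-124],[60,68,-124],[95,68,-124],[114,68,-124],[122,68,-124]], hand=[0.6,0.6,0.6,0.6,0.6,0.6,0.6,0.6])

```text
time: 6.65
tool_pos: [0.6468, 0.1491, 0.022]
orientation: [[-0.01, 0.857, 0.516], [0.001, 0.516, -0.857], [-1.0, -0.008, -0.006]]
wrist_force: [-23.9, -5.8, 53.2]
grip_width: 0.055
```

Request:
send_rows(angular=[[0,0,0],[0,0,0],[0,0,0],[0,0,0],[0,0,0],[0,0,0]], offset=[[0,0,0],[0,0,0],[0,0,0],[0,0,0],[0,0,0],[0,0,0]], hand=[0.6,0,0,0,0,0])

```text
time: 7.25
tool_pos: [0.6476, 0.1494, 0.0225]
orientation: [[-0.008, 0.857, 0.516], [0.002, 0.516, -0.857], [-1.0, -0.006, -0.006]]
wrist_force: [2.6, 1.3, 4.6]
grip_width: 0.0234
```

Run:
```python
from h import *
st();
mv((.589,.037,.15),Rd(0))
```

```text
7.25 pos [0.6476 0.1494 0.0225] F [2.6 1.3 4.6] w 0.0234 j [-17.6  43.8   3.4  94.   -3.8  42.7  18.8]
[[-0.008, 0.857, 0.516], [0.002, 0.516, -0.857], [-1.0, -0.006, -0.006]]
off [-127.3, -108.9, 65.3] ang [0.542, -0.0041, 0.0074] rows>= 3.6
```

Request:
send_rows(angular=[[0,0,0],[0.1,0,0],[0.24,0,0],[0.38,0,0],[0.5,0,0],[0.54,0,0],[0.54,0,0],[0.54,0,0]], offset=[[-35,0,0],[-80,0,0],[-115,-20,12],[-127,-55,33],[-127,-85,51],[-122,-109,65],[-95,-109,65],[-75,-109,65]], hand=[0,0,0,0,0,0,0,0])

```text
time: 8.05
tool_pos: [0.586, 0.0354, 0.0963]
orientation: [[-0.012, 1.0, -0.001], [0.001, -0.001, -1.0], [-1.0, -0.012, -0.001]]
wrist_force: [-0.6, 1.4, -0.6]
grip_width: 0.0233
```

Run:
```python
from h import *
st();
mv((.589,.036,.087),Rd(0))
c=cam("side");crop(c,240,190,160,120,5,"s4.png")
```

```text
8.05 pos [0.586  0.0354 0.0963] F [-0.6  1.4 -0.6] w 0.0233 j [-15.2  32.   12.  105.   -9.2  44.6   1.6]
[[-0.012, 1.0, -0.001], [0.001, -0.001, -1.0], [-1.0, -0.012, -0.001]]
off [9.2, 3.1, -0.5] ang [-0.0007, -0.0011, 0.0116] rows>= 0.2
```

View pics/s4.png

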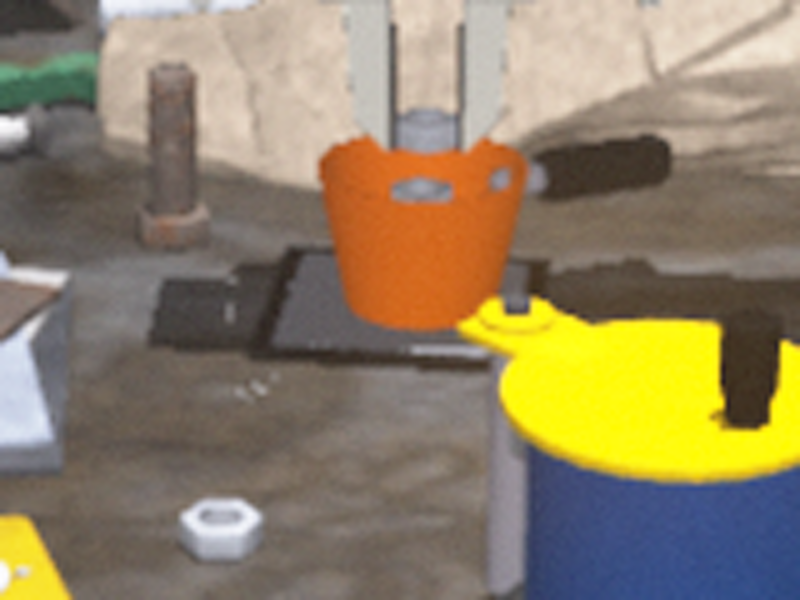

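Request:
send_rows(angular=[[0,0,0.01],[0,0,0.01],[0,0,0.01],[0,0,0.01],[0,0,0.01],[0,0,0.01],[0,0,0.01],[0,0,0.01]], offset=[[5,3,-2],[8,3,-2],[8,3,-2],[8,3,-2],[8,3,-2],[8,3,-2],[-30,3,-2],[-55,3,-2]], hand=[0,0,0.36,0.36,0.36,0.36,0.36,0.6])

```text
time: 8.9
tool_pos: [0.588, 0.038, 0.1491]
orientation: [[-0.007, 1.0, 0.001], [0.001, 0.001, -1.0], [-1.0, -0.007, -0.001]]
wrist_force: [0.9, 0.7, 1.1]
grip_width: 0.0376
```

Run:
```python
from h import *
c=cam("wrist");c=look("w5.png","wrist");st()
mv((.652,.226,.15),Rd(0))
```

```text
9.0 pos [0.5909 0.0382 0.152 ] F [ 1.  -0.2  0.1] w 0.0447 j [-16.3  27.6  13.  103.2  -7.9  50.    0.4]
[[0.001, 1.0, 0.0], [0.002, 0.0, -1.0], [-1.0, 0.001, -0.002]]
off [2.4, 61.2, -187.8] ang [0.0004, -0.0017, -0.0008] rows>= 4.0
```

View pics/w5.png

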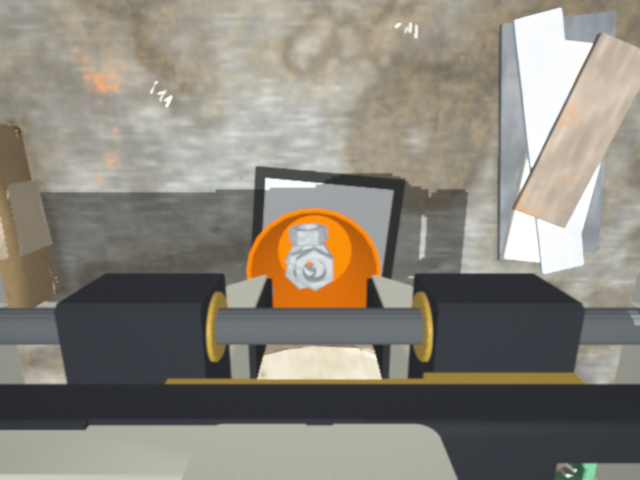

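Request:
send_rows(angular=[[0,0,0],[0,0,0],[0,0,0],[0,0,0]], offset=[[-15,15,-45],[-30,35,-90],[-30,50,-120],[-30,50,-120]], hand=[0.6,0.6,0.6,0.6])

```text
time: 9.4
tool_pos: [0.6418, 0.1667, 0.1826]
orientation: [[0.003, 1.0, 0.009], [0.007, 0.009, -1.0], [-1.0, 0.003, -0.007]]
wrist_force: [0.2, 1.0, 0.0]
grip_width: 0.0548
```

Run:
```python
from h import *
c=cam("wrist");c=cam("wrist");c=look("w6.png","wrist");st();print(w2p(c,(.6508,.226,.011)))
u,v=w2p(c,(.6508,.226,.011)).astype(int);crop(c,u-40,v-30,80,60,10,"n1.png");print(u-40,v-30)
```

```text
9.55 pos [0.6401 0.1573 0.1814] F [-0.4 -0.2  0.1] w 0.0553 j [-24.7  31.8  12.   91.8  -7.5  57.3 -10.3]
[[-0.001, 1.0, 0.0], [0.0, 0.0, -1.0], [-1.0, -0.001, -0.0]]
[333.53754495 138.52265857]
293 108
```

View pics/n1.png

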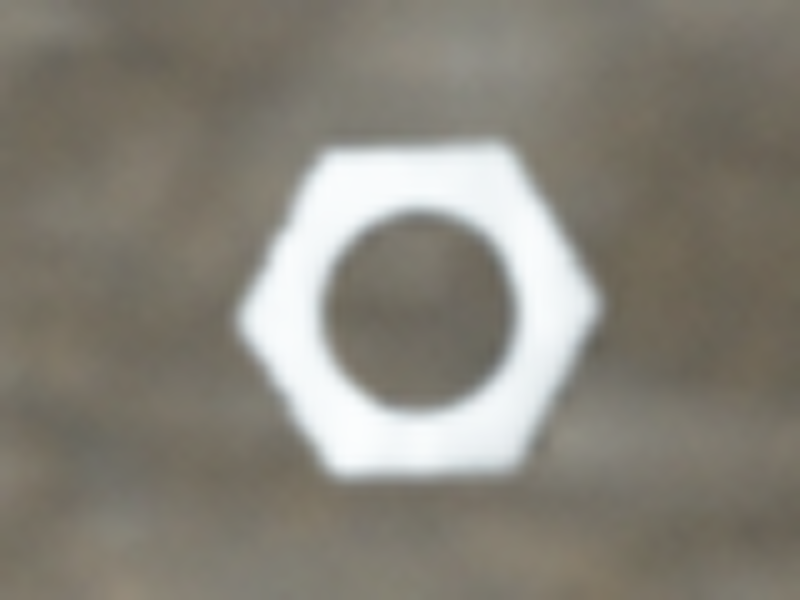

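View pics/w6.png

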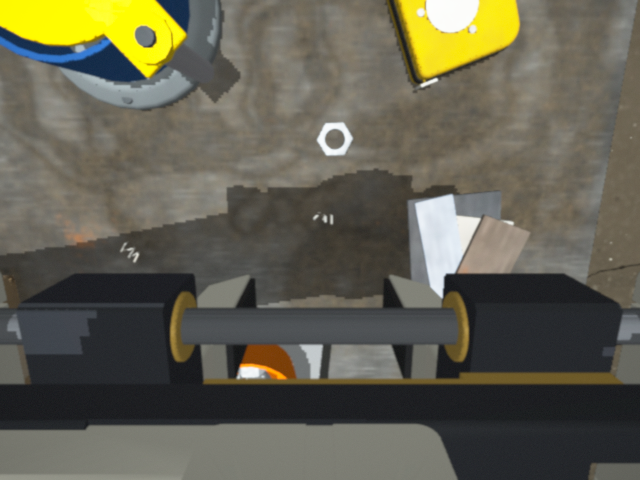

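Run:
```python
from h import *
mv((.6515,.2257,.1),Rd(30))
mv((.6515,.2257,.0245),Rd(30))
```

```text
off [81.4, 11.5, -68.4] ang [-0.5232, -0.0005, 0.0006] rows>= 3.5
off [156.9, 11.6, -68.4] ang [-0.5232, -0.0005, 0.0006] rows>= 3.5
```

Request:
send_rows(angular=[[-0.14,0,0],[-0.28,0,0],[-0.42,0,0],[-0.52,0,0],[-0.52,0,0],[-0.52,0,0],[-0.52,0,0],[-0.52,0,0]], offset=[[20,5,-30],[40,11,-60],[65,11,-68],[95,11,-68],[125,11,-68],[145,11,-68],[154,11,-68],[156,11,-68]], hand=[0.6,0.6,0.6,0.6,0.6,0.6,0.6,0.6])

```text
time: 10.35
tool_pos: [0.65, 0.223, 0.0239]
orientation: [[-0.003, 0.869, 0.495], [-0.002, 0.495, -0.869], [-1.0, -0.004, -0.0]]
wrist_force: [-0.8, -0.0, -0.0]
grip_width: 0.0553
```

Request:
send_rows(angular=[[0,0,0],[0,0,0],[0,0,0],[0,0,0],[0,0,0],[0,0,0]], offset=[[0,0,0],[0,0,0],[0,0,0],[0,0,0],[0,0,0],[0,0,0]], hand=[0.6,0,0,0,0,0])

```text
time: 10.95
tool_pos: [0.6504, 0.2232, 0.0245]
orientation: [[-0.002, 0.869, 0.496], [-0.001, 0.496, -0.869], [-1.0, -0.003, -0.0]]
wrist_force: [-0.9, 0.5, 2.4]
grip_width: 0.0237
```

Run:
```python
from h import *
st()
mv((.589,.034,.15),Rd(0))
```

```text
10.95 pos [0.6504 0.2232 0.0245] F [-0.9  0.5  2.4] w 0.0237 j [-23.6  45.3   3.6  90.5  -3.6  44.5  11.2]
[[-0.002, 0.869, 0.496], [-0.001, 0.496, -0.869], [-1.0, -0.003, -0.0]]
off [-125.2, -147.5, 133.9] ang [0.5186, 0.0006, 0.0027] rows>= 4.7
```

Request:
send_rows(angular=[[0,0,0],[0.1,0,0],[0.24,0,0],[0.38,0,0],[0.52,0,0],[0.52,0,0],[0.52,0,0],[0.52,0,0]], offset=[[-35,0,0],[-80,0,0],[-110,-30,30],[-125,-65,60],[-125,-95,90],[-125,-125,120],[-115,-139,141],[-90,-139,141]], hand=[0,0,0,0,0,0,0,0])

```text
time: 11.75
tool_pos: [0.6014, 0.0256, 0.1173]
orientation: [[0.003, 1.0, -0.009], [-0.004, -0.009, -1.0], [-1.0, 0.003, 0.004]]
wrist_force: [1.0, -0.5, 0.1]
grip_width: 0.0235
```

Run:
```python
from h import *
st();
mv((.598,.033,.088),Rd(0))
```

```text
11.75 pos [0.6014 0.0256 0.1173] F [ 1.  -0.5  0.1] w 0.0235 j [-14.9  31.1  12.8 103.   -8.7  46.7   1.6]
[[0.003, 1.0, -0.009], [-0.004, -0.009, -1.0], [-1.0, 0.003, 0.004]]
off [29.3, -3.6, -7.5] ang [-0.0088, 0.0038, -0.0031] rows>= 0.6
```

Request:
send_rows(angular=[[0,0,0],[0,0,0],[0,0,0],[0,0,0],[0,0,0],[0,0,0],[0,0,0],[0,0,0]], offset=[[15,-3,-7],[29,-3,-7],[29,-3,-7],[29,-3,-7],[29,-3,-7],[29,-3,-7],[0,-3,-7],[-35,-3,-7]], hand=[0,0,0,0.36,0.36,0.36,0.36,0.6])

```text
time: 12.55
tool_pos: [0.5971, 0.0327, 0.152]
orientation: [[-0.0, 1.0, -0.009], [-0.004, -0.009, -1.0], [-1.0, -0.0, 0.004]]
wrist_force: [1.5, 0.6, 1.0]
grip_width: 0.0375
```

Run:
```python
from h import *
c=cam("wrist");c=cam("wrist");crop(c,200,140,240,180,3,"w7.png");st()
c=cam("side");crop(c,180,190,200,150,4,"s7.png")
```

```text
12.65 pos [0.6023 0.0329 0.1579] F [0.9 0.1 0.5] w 0.0448 j [-16.2  27.8  13.5 102.   -7.8  50.4   0.3]
[[0.013, 1.0, -0.009], [-0.003, -0.009, -1.0], [-1.0, 0.013, 0.003]]
```

View pics/w7.png

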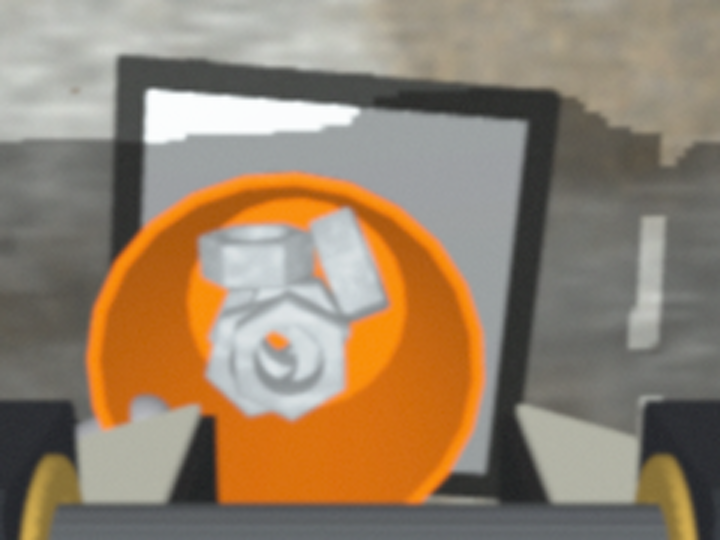

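View pics/s7.png

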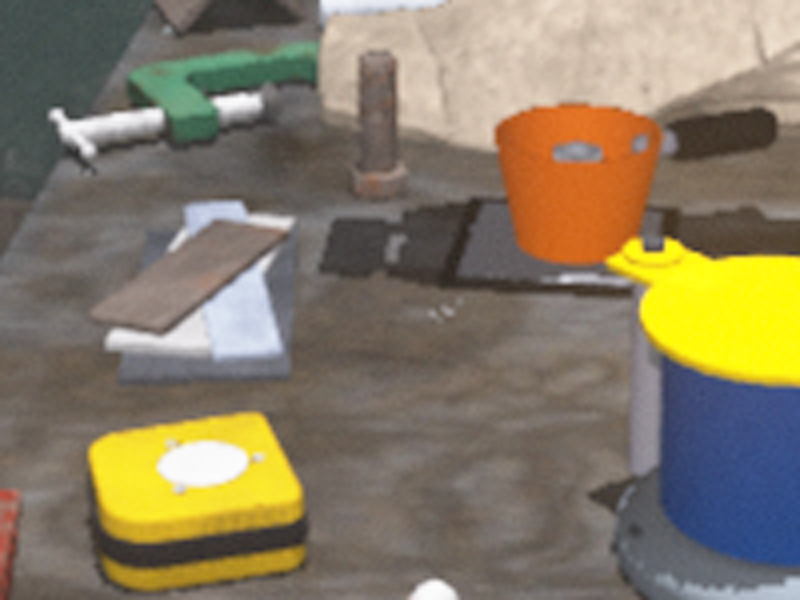

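Run:
```python
from h import *
mv((.493,.34,.21),Rd(44))
```

```text
off [-56.2, -110.0, -305.9] ang [-0.7767, 0.0064, -0.0082] rows>= 6.6
```

Request:
send_rows(angular=[[-0.1,0,0],[-0.2,0,0],[-0.3,0,0],[-0.4,0,0],[-0.5,0,0],[-0.6,0,0],[-0.7,0,0],[-0.77,0,0]], offset=[[-40,0,-10],[-56,-15,-50],[-56,-30,-95],[-56,-45,-140],[-56,-60,-180],[-56,-76,-220],[-56,-93,-265],[-56,-110,-306]], hand=[0.6,0.5,0.5,0.5,0.5,0.5,0.5,0.5])

```text
time: 13.5
tool_pos: [0.4916, 0.3419, 0.2091]
orientation: [[0.009, 0.721, 0.693], [-0.003, 0.693, -0.721], [-1.0, 0.004, 0.008]]
wrist_force: [-0.2, 0.2, 0.1]
grip_width: 0.046
```

Run:
```python
from h import *
for i in range(3):c=cam("wrist")
c=look("w8.png","wrist");st()
for p in((.4928,.3403,.137),(.4928,.3403,.124),(.5575,.2738,.106)):print(w2p(c,p))
```

```text
13.7 pos [0.4916 0.3414 0.2088] F [ 0.7 -0.9  0.3] w 0.0461 j [-37.   23.7  -0.7  99.7   0.9  56.4   5.6]
[[0.008, 0.722, 0.692], [-0.003, 0.692, -0.722], [-1.0, 0.004, 0.008]]
[319.44113321 269.32337927]
[319.31766199 262.20922974]
[319.57246304 380.92616233]
```

View pics/w8.png

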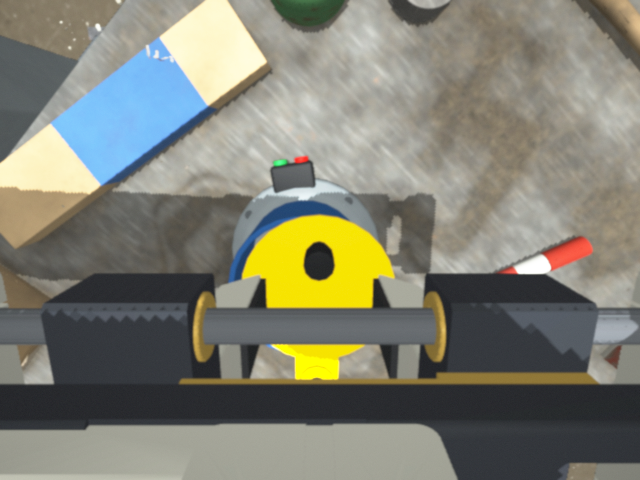

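Request:
send_rows(angular=[[0,0,0],[0,0,0],[0,0,0],[0,0,0]], offset=[[30,0,0],[60,0,0],[71,0,0],[71,0,0]], hand=[0.5,0.5,0.4,0.3])

```text
time: 14.1
tool_pos: [0.4916, 0.3387, 0.1358]
orientation: [[0.005, 0.723, 0.691], [-0.007, 0.691, -0.723], [-1.0, -0.001, 0.008]]
wrist_force: [0.4, 0.0, 0.1]
grip_width: 0.0344
```

```bash
cat >> h.py <<'E'
PIN=np.array([.5575,.2738]);KR=.094
def arc(phis,z=.137,rot=True):
    s=status.state();Q=s["orientation"]
    for f in phis:
        a=np.radians(f);p=np.array([*(PIN+KR*np.array([np.cos(a),np.sin(a)])),z])
        d=Q.T@(p-s["tool_pos"])*1000;w=R.from_matrix(Q.T@Rd(f-90)).as_rotvec()
        print(f,d.round(0).tolist(),w.round(2).tolist())
E
python3 - <<'E'
from h import *
st();arc([127,120,113,106,99,92,85,78])
E
```

```text
14.1 pos [0.4916 0.3387 0.1358] F [0.4 0.  0.1] w 0.0344 j [-36.9  28.8  -0.7 102.7   1.1  48.5   5.5]
[[0.005, 0.723, 0.691], [-0.007, 0.691, -0.723], [-1.0, -0.001, 0.008]]
127 [-1.0, 14.0, -1.0] [0.12, 0.01, 0.0]
120 [-1.0, 25.0, 1.0] [0.24, 0.01, 0.0]
113 [-1.0, 36.0, 4.0] [0.36, 0.01, -0.0]
106 [-1.0, 47.0, 9.0] [0.48, 0.01, -0.0]
99 [-1.0, 56.0, 15.0] [0.61, 0.01, -0.0]
92 [-1.0, 65.0, 22.0] [0.73, 0.01, -0.0]
85 [-1.0, 73.0, 30.0] [0.85, 0.01, -0.0]
78 [-1.0, 80.0, 39.0] [0.97, 0.01, -0.0]
```

Request:
send_rows(angular=[[0.12,0,0],[0.24,0,0],[0.36,0,0],[0.48,0,0],[0.61,0,0],[0.73,0,0],[0.85,0,0],[0.97,0,0]], offset=[[0,14,-1],[0,25,1],[0,36,4],[0,47,9],[0,56,15],[0,65,22],[0,73,30],[0,80,39]], hand=[0.3,0.3,0.3,0.3,0.3,0.3,0.3,0.3])

```text
time: 14.9
tool_pos: [0.5774, 0.3658, 0.1377]
orientation: [[0.006, 0.977, -0.211], [-0.006, -0.211, -0.977], [-1.0, 0.007, 0.004]]
wrist_force: [-0.8, -0.3, -0.3]
grip_width: 0.0273
```

Run:
```python
from h import *
st();arc([71,64,57,50,43,36,29,22])
look("w9.png","wrist")
```

```text
14.9 pos [0.5774 0.3658 0.1377] F [-0.8 -0.3 -0.3] w 0.0273 j [-43.6  36.9  12.7  89.6  -8.8  54.4 -40.4]
[[0.006, 0.977, -0.211], [-0.006, -0.211, -0.977], [-1.0, 0.007, 0.004]]
71 [1.0, 11.0, 1.0] [0.12, 0.0, -0.01]
64 [1.0, 22.0, 3.0] [0.24, 0.0, -0.01]
57 [1.0, 33.0, 6.0] [0.36, 0.0, -0.01]
50 [1.0, 44.0, 11.0] [0.49, 0.0, -0.01]
43 [1.0, 54.0, 17.0] [0.61, 0.0, -0.01]
36 [1.0, 63.0, 24.0] [0.73, 0.0, -0.01]
29 [1.0, 71.0, 32.0] [0.85, 0.0, -0.01]
22 [1.0, 78.0, 41.0] [0.97, 0.0, -0.01]
```

View pics/w9.png

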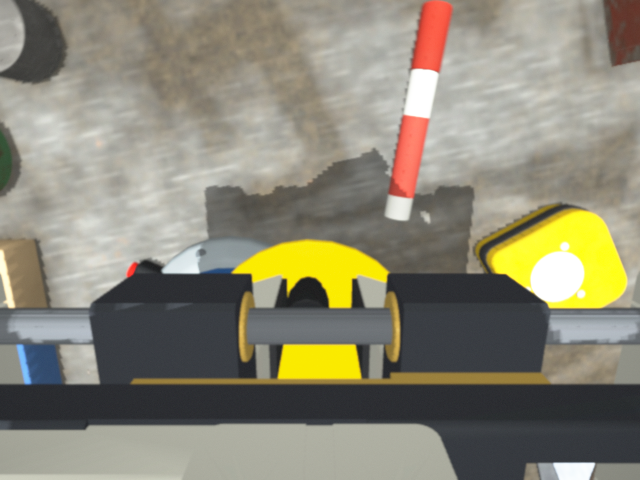

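Knob is caged between the fingers at (308,300) and the cover swings with it.

Request:
send_rows(angular=[[0.12,0,0],[0.24,0,0],[0.36,0,0],[0.49,0,0],[0.61,0,0],[0.73,0,0],[0.85,0,0],[0.97,0,0]], offset=[[0,11,1],[0,22,3],[0,33,6],[0,44,11],[0,54,17],[0,63,24],[0,71,32],[0,78,41]], hand=[0.3,0.3,0.3,0.3,0.3,0.3,0.3,0.3])

```text
time: 15.75
tool_pos: [0.6473, 0.3081, 0.1402]
orientation: [[0.009, 0.369, -0.929], [-0.004, -0.929, -0.369], [-1.0, 0.007, -0.007]]
wrist_force: [-0.5, -0.2, -0.0]
grip_width: 0.0276
```

Run:
```python
from h import *
st();arc([18,12,6])
```

```text
15.75 pos [0.6473 0.3081 0.1402] F [-0.5 -0.2 -0. ] w 0.0276 j [-44.6  41.6  26.1  84.6 -19.6  58.  -82.2]
[[0.009, 0.369, -0.929], [-0.004, -0.929, -0.369], [-1.0, 0.007, -0.007]]
18 [3.0, 5.0, 2.0] [0.06, -0.01, -0.01]
12 [3.0, 14.0, 3.0] [0.17, -0.01, -0.01]
6 [3.0, 24.0, 6.0] [0.27, -0.01, -0.01]
```

Request:
send_rows(angular=[[0.06,0,0],[0.17,0,0],[0.24,0,0],[0.24,0,0],[0.24,0,0],[0.24,0,0],[0.24,0,0],[0.24,0,0]], offset=[[2,5,2],[2,14,3],[2,21,5],[2,21,5],[-20,21,5],[-65,21,5],[-110,21,5],[-110,21,5]], hand=[0.3,0.3,0.3,0.3,0.4,0.5,0.5,0.5])

```text
time: 16.55
tool_pos: [0.6539, 0.2879, 0.2603]
orientation: [[0.022, 0.139, -0.99], [0.002, -0.99, -0.139], [-1.0, 0.001, -0.022]]
wrist_force: [0.6, -0.1, 0.1]
grip_width: 0.0456
```

Run:
```python
from h import *
for i in range(2):cam("wrist")
st();c=look("w10.png","wrist");look("s10.png","side");look("t10.png","top")
```

```text
16.65 pos [0.6507 0.2873 0.2538] F [-0.8 -0.2 -0.6] w 0.0459 j [-46.6  35.5  32.1  80.7 -19.   68.6 -94.6]
[[0.013, 0.139, -0.99], [-0.001, -0.99, -0.139], [-1.0, 0.003, -0.013]]
```

View pics/w10.png

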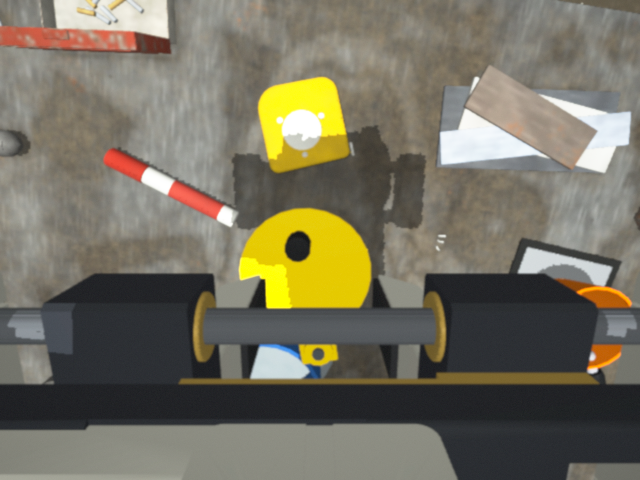

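View pics/s10.png

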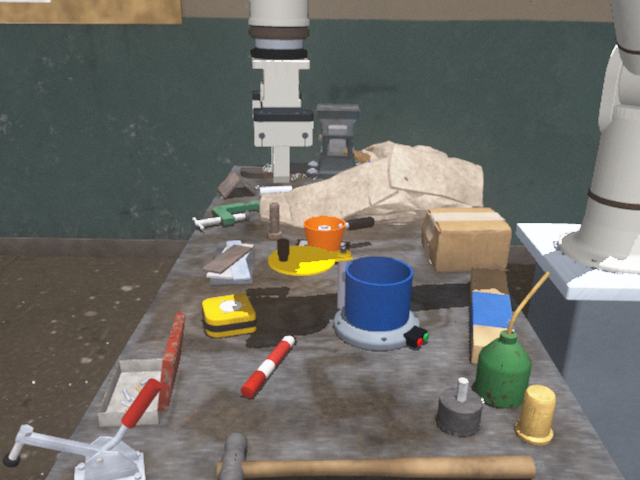

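View pics/t10.png

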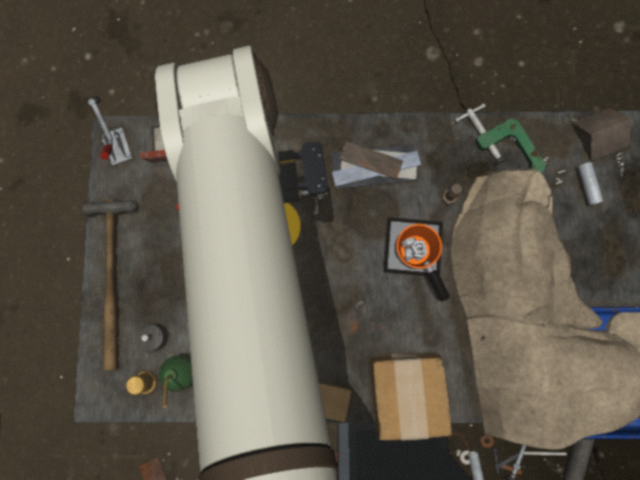

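```bash
cat >> h.py <<'E'
def Rt(th,hang=206.,flip=1):
    "tool tilted: body leans th deg toward e (=hang-90)"
    a=np.radians(hang-90);e=np.array([np.cos(a),np.sin(a),0]);z=np.array([0,0,1.]);t=np.radians(th)
    x=-(np.cos(t)*z+np.sin(t)*e);y=flip*(-np.cos(t)*e+np.sin(t)*z);return np.column_stack([x,y,np.cross(x,y)])
def steps(p,Rg,n):
    s=status.state();Q=s["orientation"];d=Q.T@(np.asarray(p)-s["tool_pos"])*1000;w=R.from_matrix(Q.T@Rg).as_rotvec()
    for i in range(1,n+1):print((d*i/n).round(0).tolist(),(w*i/n).round(2).tolist())
E
python3 - <<'E'
from h import *
mv((.435,.295,.28),Rt(0));mv((.435,.295,.28),Rt(35))
E
```

```text
off [-32.1, -37.3, 210.3] ang [-0.3152, -0.0056, -0.0063] rows>= 4.3
off [-32.1, -37.3, 210.3] ang [-0.3069, 0.0908, 0.5995] rows>= 4.5
```

Request:
send_rows(angular=[[-0.06,0.02,0.12],[-0.12,0.04,0.24],[-0.19,0.05,0.36],[-0.25,0.07,0.48],[-0.31,0.09,0.6],[-0.31,0.09,0.6],[-0.31,0.09,0.6]], offset=[[-30,-7,40],[-32,-15,85],[-32,-23,125],[-32,-30,170],[-32,-37,210],[-32,-37,210],[-32,-37,210]], hand=[0.5,0.5,0.5,0.5,0.5,0.5,0.5])

```text
time: 17.5
tool_pos: [0.4327, 0.2968, 0.2783]
orientation: [[0.253, 0.369, -0.894], [-0.516, -0.731, -0.447], [-0.818, 0.575, 0.005]]
wrist_force: [0.6, -0.7, 0.7]
grip_width: 0.0461
```

Run:
```python
from h import *
st();mv((.435,.295,.28),Rt(35));mv((.435,.295,.28),Rt(-30));mv((.435,.295,.28),Rt(-85))
```

```text
17.5 pos [0.4327 0.2968 0.2783] F [ 0.6 -0.7  0.7] w 0.0461 j [ -86.7   26.5   39.8  101.9   16.5   71.9 -118.5]
[[0.253, 0.369, -0.894], [-0.516, -0.731, -0.447], [-0.818, 0.575, 0.005]]
off [0.1, 3.2, -1.3] ang [0.011, -0.0011, -0.0014] rows>= 0.1
off [0.1, 3.2, -1.3] ang [0.0105, 0.0053, -1.1359] rows>= 7.6
off [0.1, 3.2, -1.3] ang [0.0079, 0.0109, -2.0958] rows>= 14.0
```

Request:
send_rows(angular=[[0,0,-0.14],[0,0,-0.28],[0,0,-0.42],[0,0,-0.56],[0,0,-0.7],[0,0,-0.84],[0,0,-0.98],[0,0,-1.13]], offset=[[0,3,0],[0,3,0],[0,3,0],[0,3,0],[0,3,0],[0,3,0],[0,3,0],[0,3,0]], hand=[0.5,0.5,0.5,0.5,0.5,0.5,0.5,0.5])

```text
time: 18.3
tool_pos: [0.4367, 0.2925, 0.2816]
orientation: [[-0.221, 0.383, -0.897], [0.448, -0.777, -0.442], [-0.866, -0.5, -0.0]]
wrist_force: [-1.3, 0.4, -0.9]
grip_width: 0.046
```

Run:
```python
from h import *
st();mv((.435,.295,.28),Rt(-30));mv((.435,.295,.28),Rt(-85))
```

```text
18.3 pos [0.4367 0.2925 0.2816] F [-1.3  0.4 -0.9] w 0.046 j [-45.9  17.4  33.4 108.4 -41.4  70.7 -57.8]
[[-0.221, 0.383, -0.897], [0.448, -0.777, -0.442], [-0.866, -0.5, -0.0]]
off [2.8, -1.8, 0.4] ang [0.0037, 0.002, -0.0003] rows>= 0.1
off [2.8, -1.8, 0.4] ang [0.0024, 0.0036, -0.9602] rows>= 6.4
```

Request:
send_rows(angular=[[0,0,-0.12],[0,0,-0.24],[0,0,-0.36],[0,0,-0.48],[0,0,-0.6],[0,0,-0.72],[0,0,-0.84],[0,0,-0.96]], offset=[[0,0,0],[0,0,0],[0,0,0],[0,0,0],[0,0,0],[0,0,0],[0,0,0],[0,0,0]], hand=[0.5,0.5,0.5,0.5,0.5,0.5,0.5,0.5])

```text
time: 19.1
tool_pos: [0.4393, 0.2893, 0.2809]
orientation: [[-0.434, 0.038, -0.9], [0.897, -0.076, -0.436], [-0.085, -0.996, -0.001]]
wrist_force: [0.9, 0.1, -1.1]
grip_width: 0.0459
```

Run:
```python
from h import *
st();mv((.435,.295,.28),Rt(-85))
```

```text
19.1 pos [0.4393 0.2893 0.2809] F [ 0.9  0.1 -1.1] w 0.0459 j [-15.9  45.2  19.6 106.5 -72.5 108.6 -23.1]
[[-0.434, 0.038, -0.9], [0.897, -0.076, -0.436], [-0.085, -0.996, -0.001]]
off [7.0, 0.3, 1.4] ang [0.001, -0.0031, 0.0025] rows>= 0.1
```

Request:
send_rows(angular=[[0,0,0],[0,0,0],[0,0,0],[0,0,0],[0,0,0],[0,0,0]], offset=[[2,20,0],[4,45,0],[7,70,0],[7,95,0],[7,120,0],[7,120,0]], hand=[0.5,0.5,0.5,0.5,0.5,0.5])

```text
time: 19.7
tool_pos: [0.4414, 0.2839, 0.1571]
orientation: [[-0.43, 0.034, -0.902], [0.899, -0.079, -0.431], [-0.086, -0.996, 0.003]]
wrist_force: [0.1, 0.5, 0.1]
grip_width: 0.0457
```

Run:
```python
from h import *
st();mv((.435,.295,.16),Rt(-85));look("s11.png","side");look("t11.png","top")
```

```text
19.7 pos [0.4414 0.2839 0.1571] F [0.1 0.5 0.1] w 0.0457 j [-14.1  58.3  17.7 103.3 -72.9 105.6 -13.7]
[[-0.43, 0.034, -0.902], [0.899, -0.079, -0.431], [-0.086, -0.996, 0.003]]
off [12.5, -4.0, 1.0] ang [-0.0041, -0.0076, 0.0009] rows>= 0.3
```

View pics/s11.png

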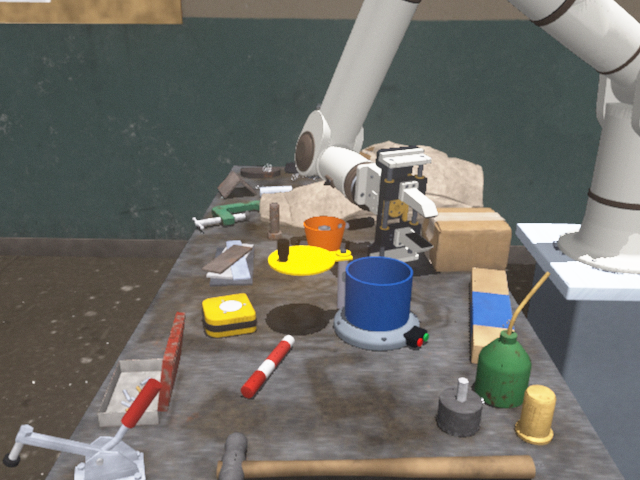

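View pics/t11.png

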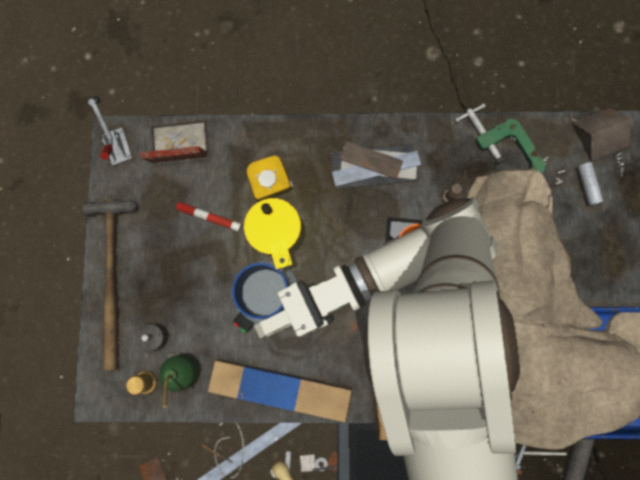

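Run:
```python
from h import *
st();c=cam("top");print(p2w(c,262,291,.098))
crop(c,210,180,120,150,4,"t12.png")
steps((.45,.17,.29),Rt(-20),8)
```

```text
19.8 pos [0.4419 0.2848 0.1604] F [ 1.3 -0.3  0.1] w 0.046 j [-14.2  58.   17.8 103.3 -72.9 105.7 -13.8]
[[-0.431, 0.037, -0.902], [0.898, -0.076, -0.432], [-0.085, -0.996, -0.0]]
[0.5037401  0.31028014 0.098     ]
[-15.0, -15.0, 5.0] [-0.0, -0.0, 0.14]
[-29.0, -30.0, 11.0] [-0.0, -0.0, 0.28]
[-44.0, -45.0, 16.0] [-0.0, -0.0, 0.43]
[-59.0, -60.0, 21.0] [-0.0, -0.0, 0.57]
[-74.0, -75.0, 27.0] [-0.0, -0.0, 0.71]
[-88.0, -89.0, 32.0] [-0.0, -0.0, 0.85]
[-103.0, -104.0, 37.0] [-0.0, -0.01, 0.99]
[-118.0, -119.0, 42.0] [-0.0, -0.01, 1.14]
```

View pics/t12.png

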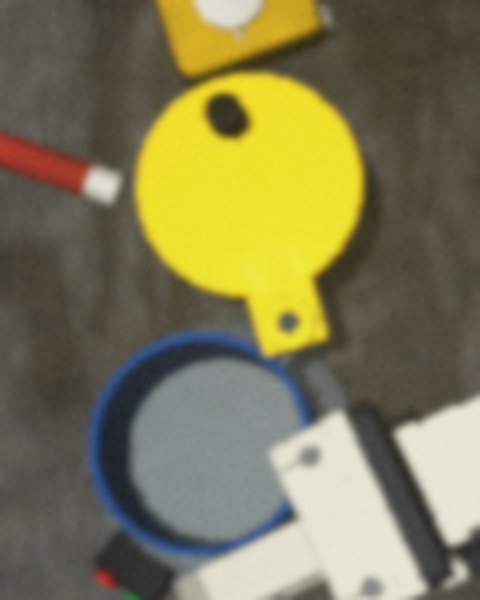

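Request:
send_rows(angular=[[0,0,0],[0,0,0.12],[0,0,0.26],[0,0,0.4],[0,0,0.55],[0,0,0.7],[0,0,0.85],[0,0,1.0]], offset=[[-5,-40,0],[-15,-80,5],[-35,-110,12],[-55,-119,20],[-74,-119,27],[-90,-119,32],[-103,-119,37],[-118,-119,42]], hand=[0.5,0.5,0.5,0.5,0.5,0.5,0.5,0.5])

```text
time: 20.65
tool_pos: [0.4513, 0.1687, 0.2925]
orientation: [[-0.193, 0.385, -0.902], [0.421, -0.798, -0.431], [-0.886, -0.463, -0.008]]
wrist_force: [-0.8, -0.2, -0.2]
grip_width: 0.0455
```

Run:
```python
from h import *
for i in range(2):c=cam("top")
st();look("t13.png","top");c=look("w13.png","wrist")
b=-Rt(35)[:,0];g=np.array([.5136,-.013,.048]);print(b)
steps(g+b*.123,Rt(35),8)
```

```text
20.75 pos [0.4506 0.1718 0.2941] F [-0.7  0.2  0.1] w 0.0462 j [-39.9  15.6  40.2 109.1 -36.3  75.6 -49.1]
[[-0.195, 0.39, -0.9], [0.424, -0.793, -0.436], [-0.884, -0.467, -0.011]]
[-0.25143936  0.51552709  0.81915204]
[8.0, 22.0, 3.0] [-0.0, -0.0, 0.14]
[17.0, 44.0, 6.0] [-0.0, -0.0, 0.28]
[25.0, 66.0, 9.0] [-0.0, -0.0, 0.41]
[34.0, 88.0, 12.0] [-0.0, -0.0, 0.55]
[42.0, 110.0, 15.0] [-0.0, -0.0, 0.69]
[51.0, 132.0, 18.0] [-0.0, -0.0, 0.83]
[59.0, 154.0, 21.0] [-0.0, -0.0, 0.96]
[68.0, 176.0, 24.0] [-0.0, -0.01, 1.1]
```

View pics/t13.png

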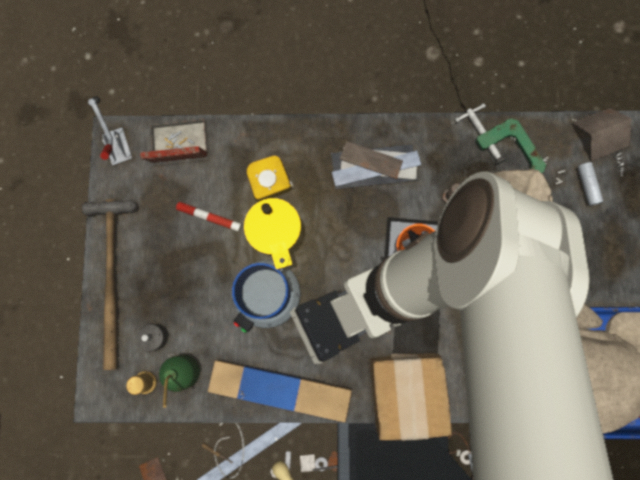

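View pics/w13.png

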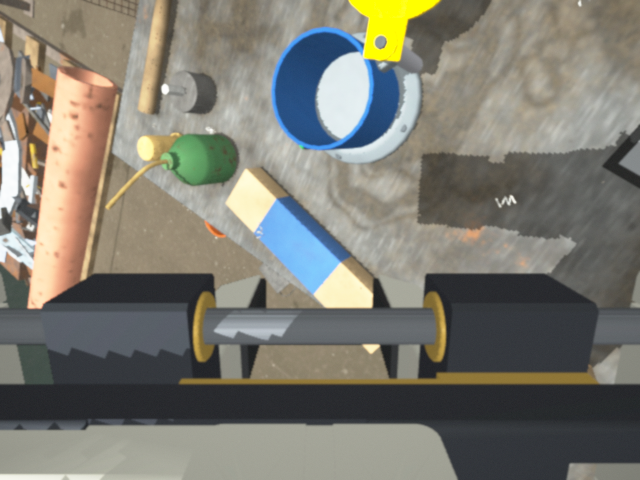

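Run:
```python
from h import *
c=cam("top");crop(c,215,190,110,150,5,"t14.png")
```

```text
(no output)
```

View pics/t14.png

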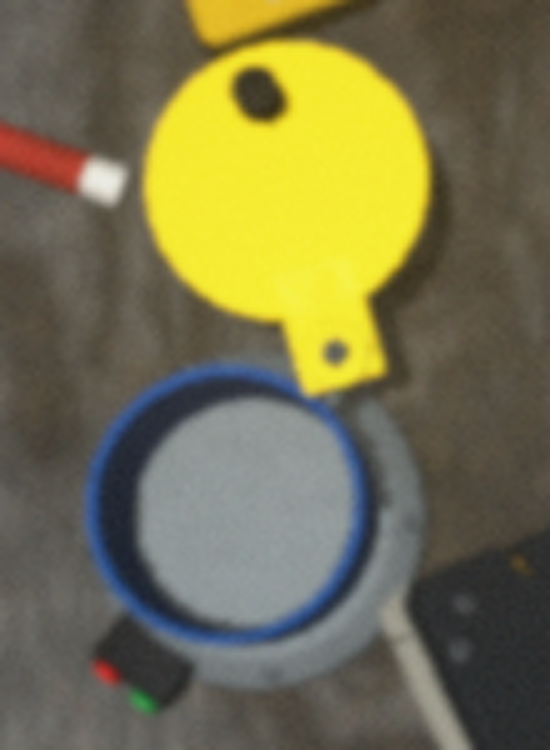

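Run:
```python
from h import *
c=cam("top");m=p2w(c,260.5,290.8,.098);k=p2w(c,266.2,208,.137);p=p2w(c,282,260.4,.106);print(m,k,p)
for q in(m,k):print(np.linalg.norm((q-p)[:2]),np.degrees(np.arctan2(*(q-p)[1::-1])))
```

```text
[0.50410389 0.31295989 0.098     ] [0.64598743 0.29993654 0.137     ] [0.55737336 0.27440859 0.106     ]
0.0657559135394944 144.10660585466087
0.09221783924180915 16.07064247587177
```

Request:
send_rows(angular=[[0,0,0.14],[0,0,0.28],[0,0,0.41],[0,0,0.55],[0,0,0.69],[0,0,0.83],[0,0,0.96],[0,0,1.1]], offset=[[8,22,3],[17,44,6],[25,66,9],[34,88,12],[42,110,15],[51,132,18],[59,154,21],[68,176,24]], hand=[0.5,0.5,0.5,0.5,0.5,0.5,0.5,0.5])

```text
time: 21.75
tool_pos: [0.4817, 0.0465, 0.1462]
orientation: [[0.248, 0.35, -0.903], [-0.521, -0.738, -0.429], [-0.817, 0.577, -0.0]]
wrist_force: [-0.9, 0.6, -1.3]
grip_width: 0.046
```

Run:
```python
from h import *
for i in range(2):c=cam("wrist")
st();c=look("w15.png","wrist");c2=look("s15.png","side")
b=-Rt(35)[:,0];g=np.array([.5136,-.013,.048])
mv(g+b*.003,Rt(35))
h=np.array([-.899,-.438,0]);o=np.array([.589,.024,.048])
for r in(.058,.084,.104):print(w2p(c,o+h*r))
```

```text
21.85 pos [0.4776 0.0454 0.1417] F [-0.4  0.5  0. ] w 0.046 j [ -76.3   33.7   53.1  125.1   15.9   36.4 -104.9]
[[0.242, 0.361, -0.901], [-0.533, -0.727, -0.434], [-0.811, 0.585, 0.017]]
off [116.3, -0.7, -4.3] ang [-0.0043, 0.0088, -0.002] rows>= 2.3
[318.01935331 190.38226692]
[317.83514486 229.7497023 ]
[317.70000074 258.63153265]
```

View pics/w15.png

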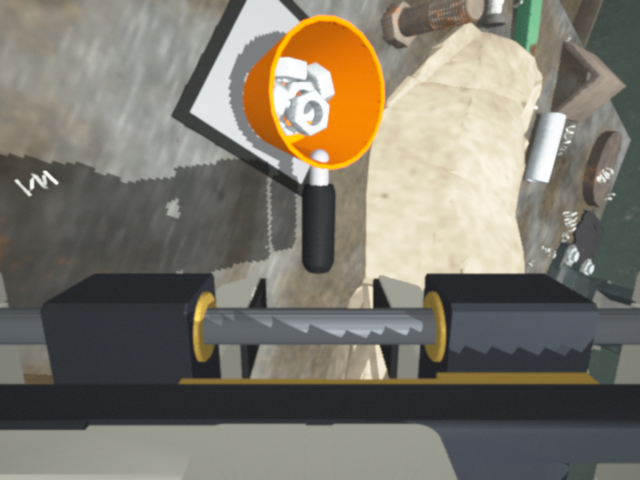

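View pics/s15.png

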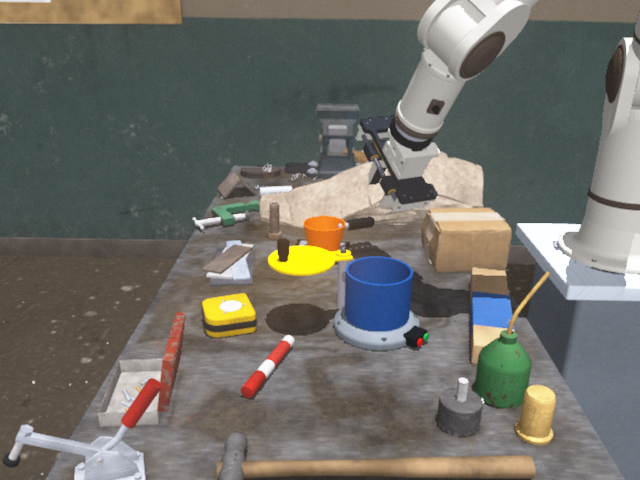

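Request:
send_rows(angular=[[0,0.01,0],[0,0.01,0],[0,0.01,0],[0,0.01,0],[0,0.01,0],[0,0.01,0]], offset=[[30,0,-4],[60,-1,-4],[85,-1,-4],[104,-1,-4],[114,-1,-4],[116,-1,-4]], hand=[0.5,0.5,0.5,0.5,0.5,0.5])

```text
time: 22.55
tool_pos: [0.5135, -0.0121, 0.0519]
orientation: [[0.253, 0.35, -0.902], [-0.514, -0.741, -0.432], [-0.82, 0.573, -0.007]]
wrist_force: [0.5, -0.0, 0.7]
grip_width: 0.046
```

Run:
```python
from h import *
st();b=-Rt(35)[:,0];g=np.array([.5136,-.013,.048])
mv(g+b*.003,Rt(35))
```

```text
22.55 pos [ 0.5135 -0.0121  0.0519] F [ 0.5 -0.   0.7] w 0.046 j [ -61.8   44.5   46.1  125.6   13.5   20.2 -102.6]
[[0.253, 0.35, -0.902], [-0.514, -0.741, -0.432], [-0.82, 0.573, -0.007]]
off [0.7, -1.5, 0.3] ang [-0.0102, -0.0019, 0.0012] rows>= 0.1
```

Request:
send_rows(angular=[[0,0,0],[0,0,0],[0,0,0],[0,0,0],[0,0,0],[0,0,0]], offset=[[1,-1,0],[1,-1,0],[1,-1,0],[1,-1,0],[1,-1,0],[1,-1,0]], hand=[0,0,0,0,0,0])

```text
time: 23.15
tool_pos: [0.5135, -0.0113, 0.0505]
orientation: [[0.253, 0.351, -0.901], [-0.513, -0.741, -0.433], [-0.82, 0.573, -0.008]]
wrist_force: [0.2, 0.6, 1.0]
grip_width: 0.0206
```

Run:
```python
from h import *
st()
p=status.state()["tool_pos"];Q=status.state()["orientation"]
steps(p+[0,0,.16],Q,8)
```

```text
23.15 pos [ 0.5135 -0.0113  0.0505] F [0.2 0.6 1. ] w 0.0206 j [ -61.8   44.7   46.   125.5   13.4   20.  -102.7]
[[0.253, 0.351, -0.901], [-0.513, -0.741, -0.433], [-0.82, 0.573, -0.008]]
[-16.0, 11.0, -0.0] [0.0, 0.0, 0.0]
[-33.0, 23.0, -0.0] [0.0, 0.0, 0.0]
[-49.0, 34.0, -0.0] [0.0, 0.0, 0.0]
[-66.0, 46.0, -1.0] [0.0, 0.0, 0.0]
[-82.0, 57.0, -1.0] [0.0, 0.0, 0.0]
[-98.0, 69.0, -1.0] [0.0, 0.0, 0.0]
[-115.0, 80.0, -1.0] [0.0, 0.0, 0.0]
[-131.0, 92.0, -1.0] [0.0, 0.0, 0.0]
```

Request:
send_rows(angular=[[0,0,0],[0,0,0],[0,0,0],[0,0,0],[0,0,0],[0,0,0]], offset=[[-2,1,0],[-6,4,0],[-12,8,0],[-20,14,0],[-29,20,0],[-33,23,0]], hand=[0,0,0,0,0,0])

```text
time: 23.75
tool_pos: [0.5136, -0.0114, 0.0921]
orientation: [[0.254, 0.35, -0.902], [-0.513, -0.742, -0.432], [-0.82, 0.572, -0.009]]
wrist_force: [0.2, 0.6, -3.3]
grip_width: 0.0208
```

Run:
```python
from h import *
st();c=cam("side");crop(c,240,170,160,120,5,"s16.png")
```

```text
23.75 pos [ 0.5136 -0.0114  0.0921] F [ 0.2  0.6 -3.3] w 0.0208 j [ -64.    39.4   49.   125.6   15.1   24.6 -101.2]
[[0.254, 0.35, -0.902], [-0.513, -0.742, -0.432], [-0.82, 0.572, -0.009]]
```

View pics/s16.png

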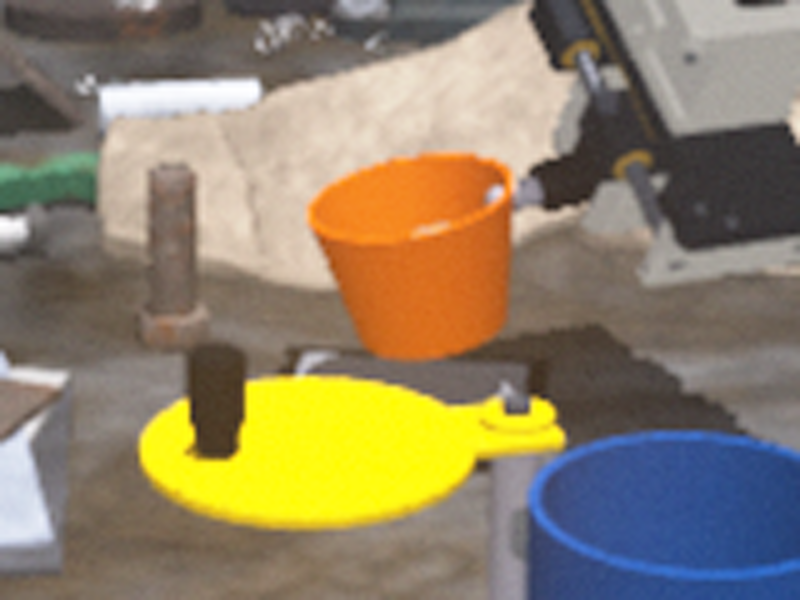

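Request:
send_rows(angular=[[0,0,0],[0,0,0],[0,0,0],[0,0,0],[0,0,0],[0,0,0],[0,0,0]], offset=[[-6,4,0],[-18,12,0],[-33,23,0],[-50,35,0],[-66,46,0],[-82,57,0],[-90,63,0]], hand=[0,0,0,0,0,0,0])

```text
time: 24.5
tool_pos: [0.5131, -0.0121, 0.2035]
orientation: [[0.255, 0.348, -0.902], [-0.511, -0.743, -0.432], [-0.821, 0.571, -0.011]]
wrist_force: [0.7, 0.1, -4.0]
grip_width: 0.0208
```

Run:
```python
from h import *
c=cam("side");st();c=cam("side");crop(c,260,100,180,135,4,"s17.png");look("w17.png","wrist")
```

```text
24.55 pos [ 0.5137 -0.0121  0.2041] F [ 1.4  0.5 -1.6] w 0.0209 j [-72.2  25.7  58.2 123.2  20.7  38.6 -98.3]
[[0.256, 0.348, -0.902], [-0.511, -0.743, -0.432], [-0.821, 0.571, -0.012]]
```

View pics/s17.png

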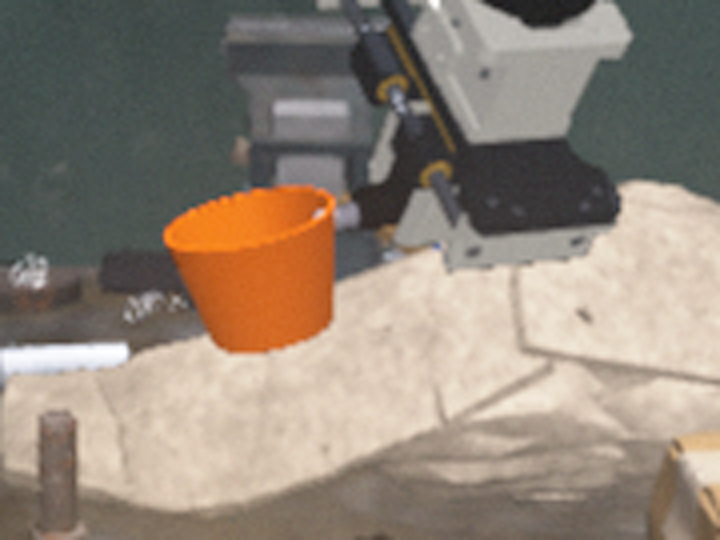

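View pics/w17.png

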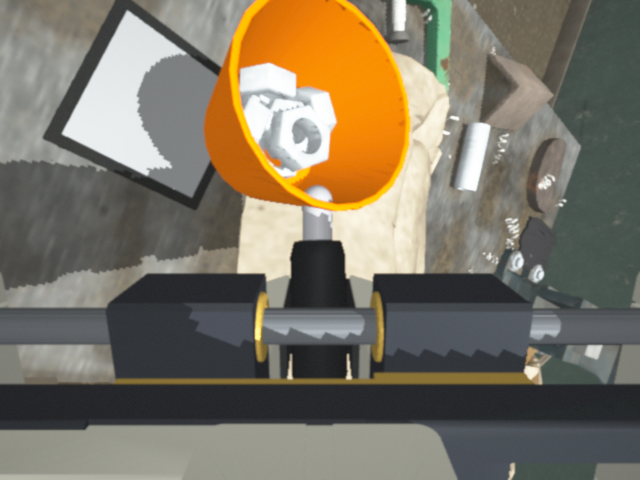

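Run:
```python
from h import *
for i in range(4):c=cam("side")
crop(c,260,100,180,135,4,"s18.png");st()
```

```text
24.85 pos [ 0.5123 -0.0122  0.2014] F [-0.1  1.2 -4.3] w 0.0209 j [-72.   26.   58.  123.3  20.6  38.5 -98.3]
[[0.253, 0.35, -0.902], [-0.513, -0.741, -0.432], [-0.82, 0.572, -0.008]]
```

View pics/s18.png

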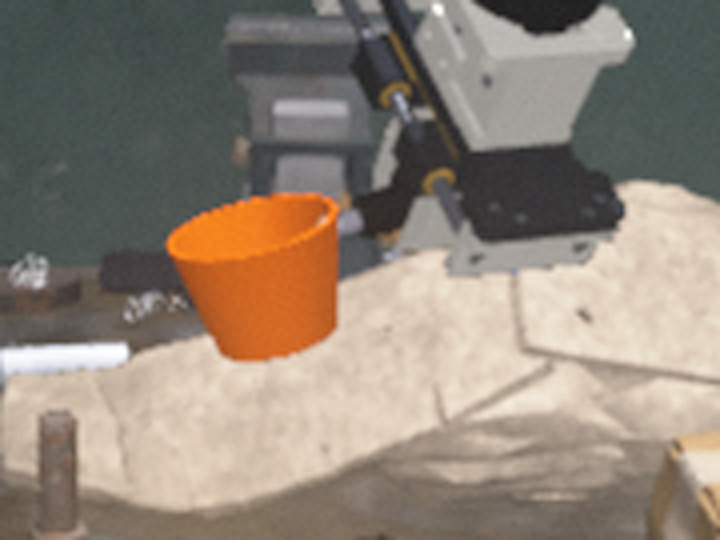

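Request:
send_rows(angular=[[0,0,0],[0,0,0],[0,0,0],[0,0,0],[0,0,0],[0,0,0],[0,0,0],[0,0,0]], offset=[[8,-6,0],[24,-17,0],[41,-28,0],[57,-40,0],[74,-51,0],[90,-63,0],[98,-69,0],[102,-71,0]], hand=[0,0,0,0,0,0,0,0])

```text
time: 25.65
tool_pos: [0.5125, -0.0126, 0.0758]
orientation: [[0.252, 0.351, -0.902], [-0.515, -0.74, -0.432], [-0.819, 0.573, -0.005]]
wrist_force: [-2.2, -0.3, -0.3]
grip_width: 0.0206
```

Run:
```python
from h import *
st();c=cam("side");crop(c,240,170,160,120,5,"s19.png")
p=status.state()["tool_pos"].copy();p[2]=.0505;mv(p,Rt(35))
```

```text
25.65 pos [ 0.5125 -0.0126  0.0758] F [-2.2 -0.3 -0.3] w 0.0206 j [ -63.1   41.5   47.9  125.7   14.4   22.8 -101.6]
[[0.252, 0.351, -0.902], [-0.515, -0.74, -0.432], [-0.819, 0.573, -0.005]]
off [21.0, -14.7, 0.2] ang [-0.0093, -0.0012, 0.0004] rows>= 0.5
```

View pics/s19.png

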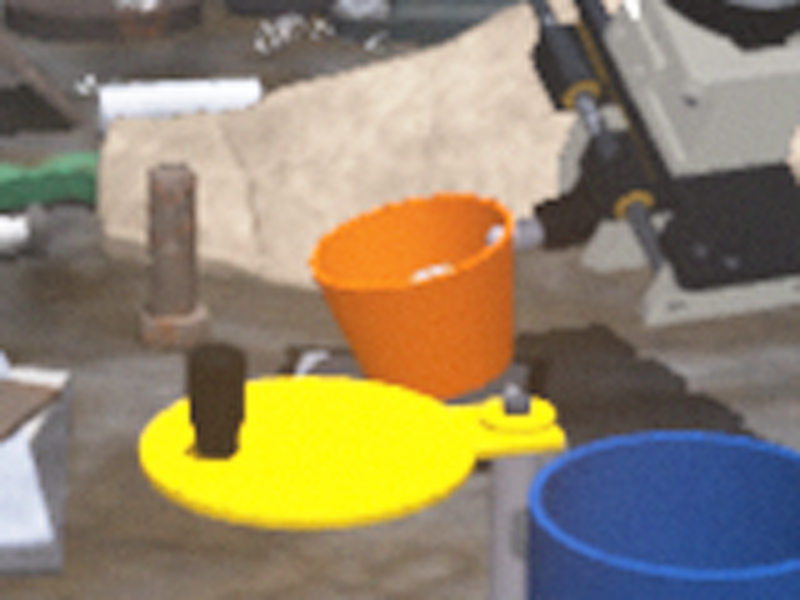

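Request:
send_rows(angular=[[0,0,0],[0,0,0],[0,0,0],[0,0,0],[0,0,0],[0,0,0],[0,0,0],[0,0,0]], offset=[[3,-2,0],[6,-4,0],[9,-6,0],[12,-8,0],[15,-10,0],[18,-13,0],[20,-14,0],[20,-14,0]], hand=[0,0,0,0,0,0,0,0])

```text
time: 26.5
tool_pos: [0.5131, -0.0128, 0.0516]
orientation: [[0.252, 0.351, -0.902], [-0.515, -0.74, -0.432], [-0.819, 0.574, -0.006]]
wrist_force: [-1.6, -2.6, 4.1]
grip_width: 0.0208
```

Run:
```python
from h import *
st();c=cam("side");crop(c,240,170,160,120,5,"s20.png")
```

```text
26.5 pos [ 0.5131 -0.0128  0.0516] F [-1.6 -2.6  4.1] w 0.0208 j [ -61.8   44.6   46.2  125.6   13.4   20.1 -102.5]
[[0.252, 0.351, -0.902], [-0.515, -0.74, -0.432], [-0.819, 0.574, -0.006]]
```

View pics/s20.png

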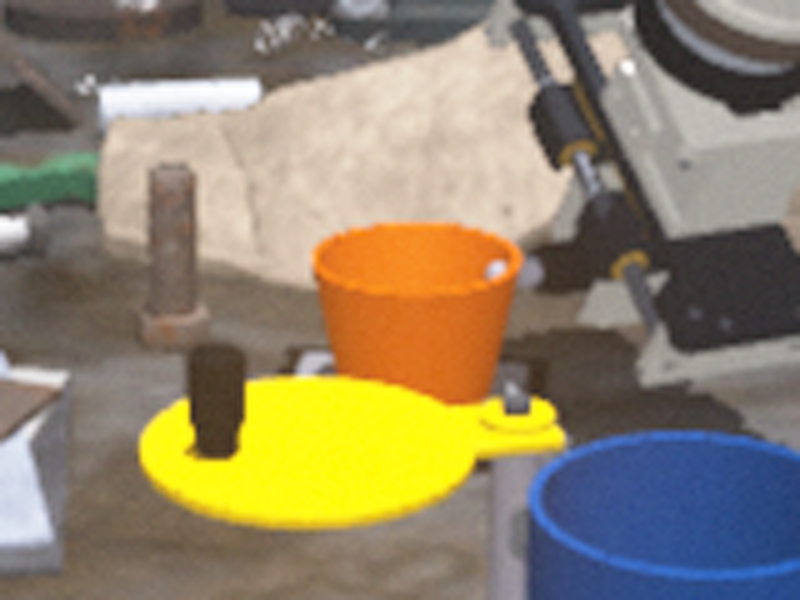

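Request:
send_rows(angular=[[0,0,0],[0,0,0],[0,0,0],[0,0,0],[0,0,0],[0,0,0],[0,0,0],[0,0,0]], offset=[[0,0,0],[0,0,0],[0,0,-5],[1,0,-11],[1,0,-16],[1,0,-16],[1,0,-16],[1,0,-16]], hand=[0.35,0.4,0.4,0.4,0.4,0.4,0.2,0.1])

```text
time: 27.35
tool_pos: [0.5276, -0.0066, 0.0509]
orientation: [[0.252, 0.351, -0.902], [-0.515, -0.74, -0.432], [-0.819, 0.574, -0.006]]
wrist_force: [-0.1, -0.3, -0.5]
grip_width: 0.0249
```

Request:
send_rows(angular=[[0,0,0],[0,0,0],[0,0,0],[0,0,0],[0,0,0]], offset=[[0,0,0],[0,0,0],[0,0,0],[0,0,0],[0,0,0]], hand=[0,0,0,0,0])

```text
time: 27.85
tool_pos: [0.5275, -0.0068, 0.0511]
orientation: [[0.252, 0.35, -0.902], [-0.516, -0.74, -0.431], [-0.819, 0.574, -0.006]]
wrist_force: [-0.1, -0.5, 2.3]
grip_width: 0.0211
```

Run:
```python
from h import *
st();c=look("w21.png","wrist")
p=status.state()["tool_pos"];Q=status.state()["orientation"]
steps(p+[0,0,.15],Q,8)
```

```text
27.85 pos [ 0.5275 -0.0068  0.0511] F [-0.1 -0.5  2.3] w 0.0211 j [ -60.8   45.1   45.4  123.4   13.1   21.4 -102.1]
[[0.252, 0.35, -0.902], [-0.516, -0.74, -0.431], [-0.819, 0.574, -0.006]]
[-15.0, 11.0, -0.0] [0.0, 0.0, 0.0]
[-31.0, 22.0, -0.0] [0.0, 0.0, 0.0]
[-46.0, 32.0, -0.0] [0.0, 0.0, 0.0]
[-61.0, 43.0, -0.0] [0.0, 0.0, 0.0]
[-77.0, 54.0, -1.0] [0.0, 0.0, 0.0]
[-92.0, 65.0, -1.0] [0.0, 0.0, 0.0]
[-107.0, 75.0, -1.0] [0.0, 0.0, 0.0]
[-123.0, 86.0, -1.0] [0.0, 0.0, 0.0]
```

View pics/w21.png

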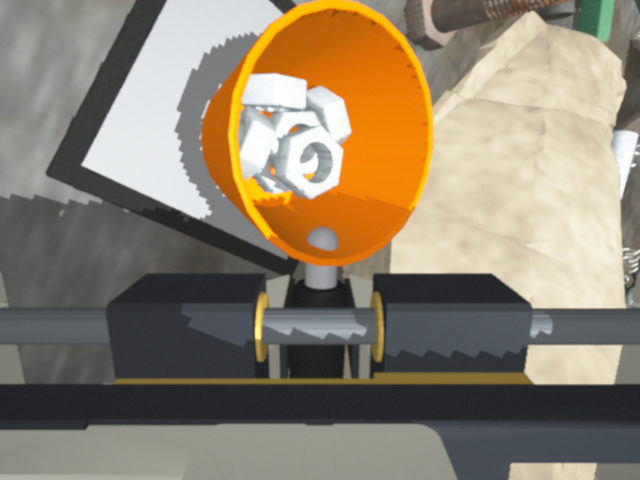

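Request:
send_rows(angular=[[0,0,0],[0,0,0],[0,0,0],[0,0,0],[0,0,0],[0,0,0],[0,0,0],[0,0,0]], offset=[[-2,1,0],[-6,4,0],[-12,8,0],[-20,14,0],[-30,21,0],[-40,28,0],[-50,35,0],[-60,42,0]], hand=[0,0,0,0,0,0,0,0])

```text
time: 28.7
tool_pos: [0.5272, -0.007, 0.1255]
orientation: [[0.252, 0.35, -0.902], [-0.515, -0.741, -0.431], [-0.819, 0.574, -0.006]]
wrist_force: [0.4, 0.3, -3.9]
grip_width: 0.0211
```

Run:
```python
from h import *
st();c=cam("side");crop(c,240,130,180,135,4,"s22.png")
```

```text
28.7 pos [ 0.5272 -0.007   0.1255] F [ 0.4  0.3 -3.9] w 0.0211 j [-64.7  36.   50.5 123.1  16.1  29.7 -99.5]
[[0.252, 0.35, -0.902], [-0.515, -0.741, -0.431], [-0.819, 0.574, -0.006]]
```

View pics/s22.png

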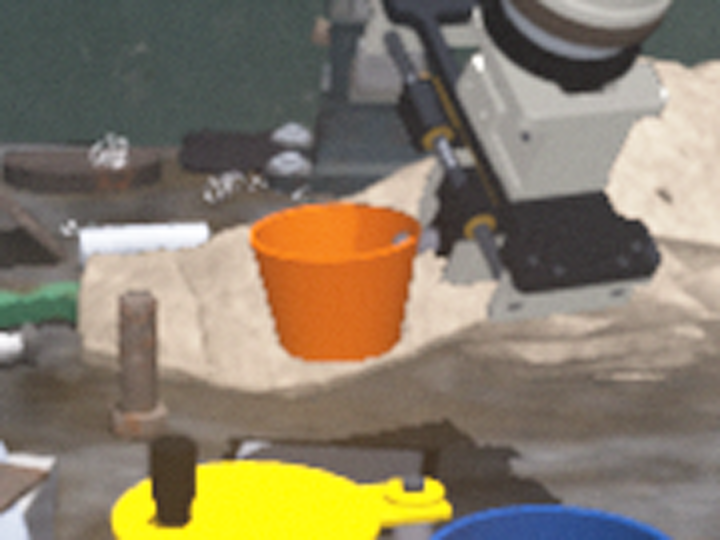

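Run:
```python
from h import *
p=status.state()["tool_pos"];Q=status.state()["orientation"]
f=lambda q:(Q.T@(np.array(q)-p)*1000).round(0).tolist()
g=np.array([.4376,.2918,.215])
print(f([p[0],p[1],.215]))
for a in(.05,.15,.3,.45,.6,.75,.88,.96,1):print(a,f([*(p[:2]+a*(g[:2]-p[:2])),.215]))
print(f(g));mv(g,Rt(35))
```

```text
[-72.0, 50.0, -1.0]
0.05 [-81.0, 38.0, -3.0]
0.15 [-99.0, 13.0, -8.0]
0.3 [-125.0, -25.0, -15.0]
0.45 [-152.0, -63.0, -22.0]
0.6 [-178.0, -101.0, -29.0]
0.75 [-205.0, -139.0, -36.0]
0.88 [-228.0, -172.0, -42.0]
0.96 [-242.0, -192.0, -46.0]
1 [-249.0, -203.0, -48.0]
[-249.0, -203.0, -48.0]
off [-248.8, -202.6, -47.8] ang [-0.0117, -0.0018, -0.0001] rows>= 6.5
```

Request:
send_rows(angular=[[0,0,0],[0,0,0],[0,0,0],[0,0,0],[0,0,0],[0,0,0],[0,0,0],[0,0,0]], offset=[[-5,4,0],[-15,10,0],[-28,19,0],[-42,29,0],[-56,39,-1],[-70,45,-2],[-81,38,-3],[-94,20,-7]], hand=[0,0,0,0,0,0,0,0])

```text
time: 29.55
tool_pos: [0.5173, 0.0279, 0.2169]
orientation: [[0.252, 0.345, -0.904], [-0.515, -0.743, -0.427], [-0.819, 0.573, -0.009]]
wrist_force: [0.5, 0.9, -4.5]
grip_width: 0.0212
```

Run:
```python
from h import *
p=status.state()["tool_pos"];Q=status.state()["orientation"];st()
f=lambda q:(Q.T@(np.array(q)-p)*1000).round(0).tolist()
g=np.array([.4376,.2918,.215])
for a in(.06,.16,.28,.4,.52,.64,.75,.85,.93,1):print(a,f(p+a*(g-p)))
```

```text
29.55 pos [0.5173 0.0279 0.2169] F [ 0.5  0.9 -4.5] w 0.0212 j [ -74.8   25.9   56.8  120.    19.6   43.8 -100.3]
[[0.252, 0.345, -0.904], [-0.515, -0.743, -0.427], [-0.819, 0.573, -0.009]]
0.06 [-9.0, -13.0, -2.0]
0.16 [-25.0, -36.0, -6.0]
0.28 [-43.0, -63.0, -11.0]
0.4 [-62.0, -90.0, -16.0]
0.52 [-80.0, -117.0, -21.0]
0.64 [-99.0, -144.0, -26.0]
0.75 [-116.0, -169.0, -30.0]
0.85 [-131.0, -191.0, -34.0]
0.93 [-144.0, -209.0, -38.0]
1 [-154.0, -225.0, -41.0]
```

Request:
send_rows(angular=[[0,0,0],[0,0,0],[0,0,0],[0,0,0],[0,0,0],[0,0,0],[0,0,0],[0,0,0]], offset=[[-19,-27,-5],[-40,-58,-10],[-62,-90,-16],[-82,-120,-21],[-102,-149,-26],[-119,-174,-31],[-133,-195,-35],[-143,-209,-38]], hand=[0,0,0,0,0,0,0,0])

```text
time: 30.35
tool_pos: [0.4428, 0.2756, 0.2146]
orientation: [[0.253, 0.347, -0.903], [-0.514, -0.743, -0.429], [-0.82, 0.573, -0.009]]
wrist_force: [-0.0, -0.7, -3.5]
grip_width: 0.021
```

Run:
```python
from h import *
st();c=look("s23.png","side");c=look("w23.png","wrist");mv((.4376,.2918,.215),Rt(35))
```

```text
30.35 pos [0.4428 0.2756 0.2146] F [-0.  -0.7 -3.5] w 0.021 j [ -90.8   33.9   48.9  106.5    9.2   61.9 -114.5]
[[0.253, 0.347, -0.903], [-0.514, -0.743, -0.429], [-0.82, 0.573, -0.009]]
off [-9.7, -13.0, -1.7] ang [-0.0127, -0.0034, 0.0016] rows>= 0.3
```

View pics/s23.png

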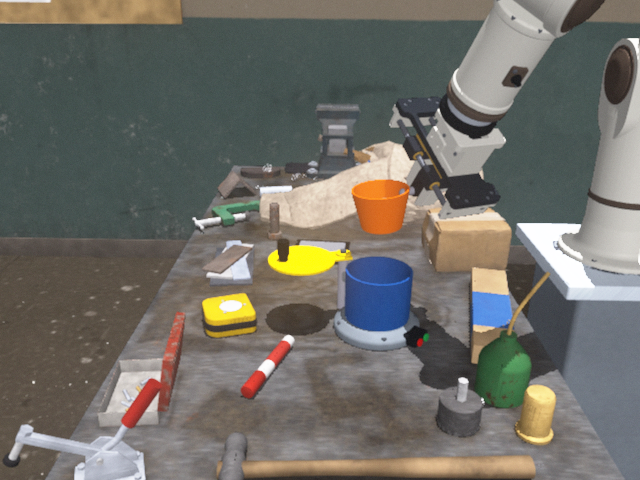

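View pics/w23.png

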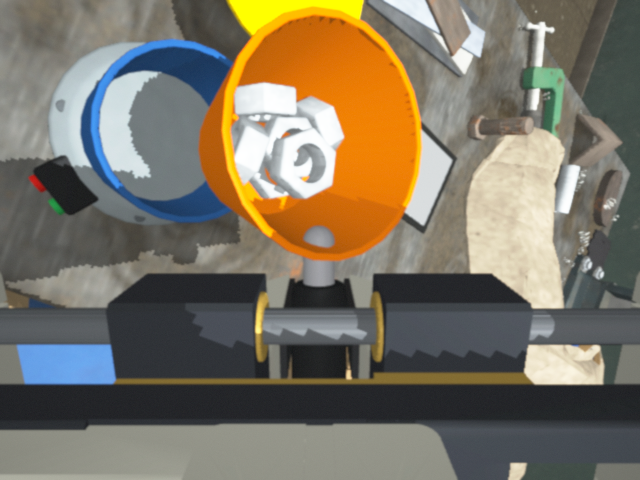

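Request:
send_rows(angular=[[0,0,0],[0,0,-0.05],[0,0,-0.14],[0,0,-0.25],[0,0,-0.36],[0,0,-0.48],[0,0,-0.6],[0,0,-0.7]], offset=[[-5,-10,-1],[0,-18,-2],[8,-25,-2],[15,-30,-2],[20,-34,-2],[23,-36,-2],[23,-36,-2],[23,-36,-2]], hand=[0,0,0,0,0,0,0,0])

```text
time: 31.25
tool_pos: [0.4393, 0.2898, 0.1758]
orientation: [[-0.029, 0.426, -0.904], [0.092, -0.9, -0.427], [-0.995, -0.095, -0.013]]
wrist_force: [-1.2, 0.4, -3.6]
grip_width: 0.021
```

Run:
```python
from h import *
st();c=cam("side");crop(c,300,130,200,150,4,"s24.png");mv((.4376,.2918,.165),Rt(-50))
```

```text
31.25 pos [0.4393 0.2898 0.1758] F [-1.2  0.4 -3.6] w 0.021 j [-60.2  21.3  33.1 113.2 -22.3  49.9 -79. ]
[[-0.029, 0.426, -0.904], [0.092, -0.9, -0.427], [-0.995, -0.095, -0.013]]
off [11.6, -5.7, 1.1] ang [-0.0113, -0.021, -0.7748] rows>= 5.2
```

View pics/s24.png

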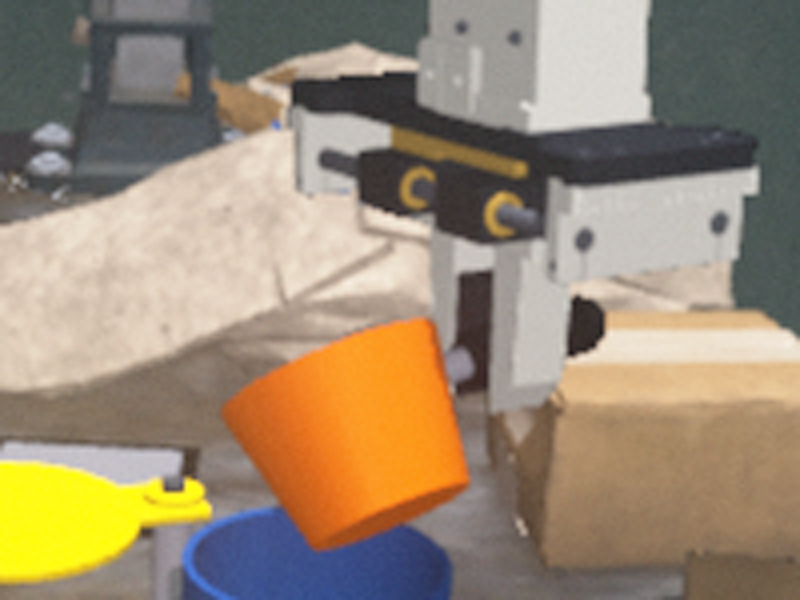

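Request:
send_rows(angular=[[0,0.03,-0.1],[0,0.06,-0.22],[0,0.08,-0.34],[0,0.1,-0.46],[0,0.1,-0.57],[0,0.1,-0.68],[0,0.1,-0.77],[0,0.1,-0.77]], offset=[[2,-2,0],[4,-4,0],[4,-4,0],[4,-4,0],[4,-4,0],[4,-4,0],[4,-4,0],[4,-4,0]], hand=[0,0,0,0,0,0,0,0])

```text
time: 32.1
tool_pos: [0.4401, 0.2861, 0.1693]
orientation: [[-0.23, 0.308, -0.923], [0.73, -0.573, -0.373], [-0.644, -0.759, -0.093]]
wrist_force: [-0.1, -0.5, -4.0]
grip_width: 0.0206
```

Run:
```python
from h import *
st();c=cam("side");crop(c,300,130,200,150,4,"s25.png");c=look("t25.png","top");mv((.4376,.2918,.16),Rt(-85))
```

```text
32.1 pos [0.4401 0.2861 0.1693] F [-0.1 -0.5 -4. ] w 0.0206 j [-22.1  32.   18.7 116.1 -64.5  70.  -25.9]
[[-0.23, 0.308, -0.923], [0.73, -0.573, -0.373], [-0.644, -0.759, -0.093]]
off [9.9, 6.1, 1.7] ang [0.0647, -0.0998, -0.619] rows>= 4.2
```

View pics/s25.png

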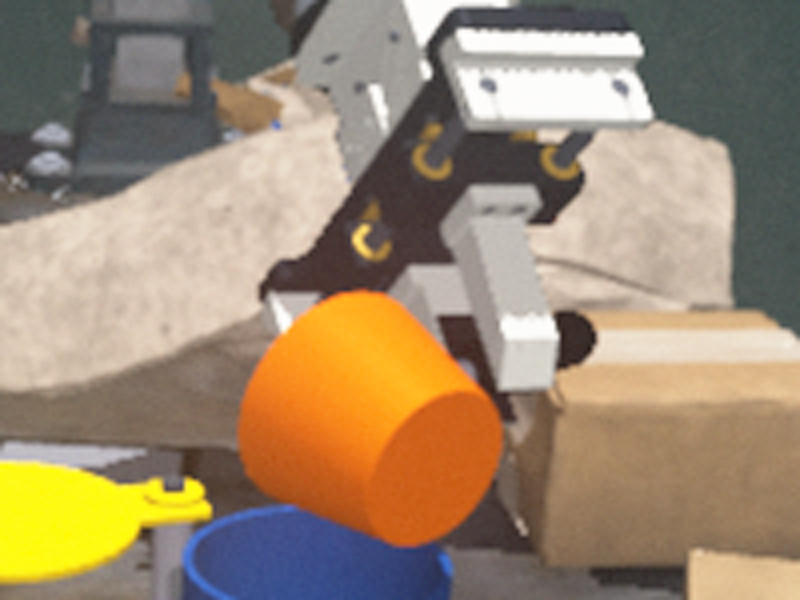

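View pics/t25.png

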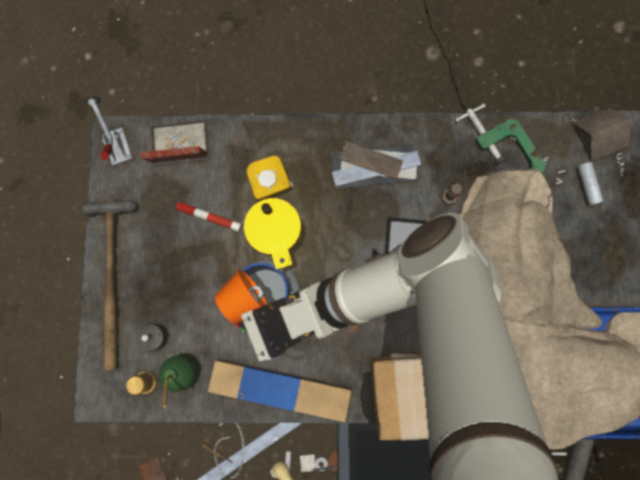

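Request:
send_rows(angular=[[0,0,-0.06],[0,0,-0.12],[0,0,-0.19],[0,0,-0.26],[0,0,-0.33],[0.02,-0.02,-0.4],[0.03,-0.04,-0.47],[0.04,-0.05,-0.54]], offset=[[2,0,0],[4,0,1],[6,0,1],[6,0,1],[6,0,1],[6,0,1],[6,0,1],[6,0,1]], hand=[0,0,0,0,0,0,0,0])

```text
time: 33.0
tool_pos: [0.4373, 0.2939, 0.168]
orientation: [[-0.396, 0.105, -0.912], [0.903, -0.135, -0.407], [-0.166, -0.985, -0.041]]
wrist_force: [0.2, -0.2, -2.6]
grip_width: 0.021
```

Run:
```python
from h import *
st();c=cam("side");crop(c,300,130,200,150,4,"s26.png");c=cam("top");crop(c,200,180,160,160,4,"t26.png");mv((.4376,.2918,.16),Rt(-85))
```

```text
33.0 pos [0.4373 0.2939 0.168 ] F [ 0.2 -0.2 -2.6] w 0.021 j [ -8.7  52.1   9.5 106.7 -69.9  95.1 -15.2]
[[-0.396, 0.105, -0.912], [0.903, -0.135, -0.407], [-0.166, -0.985, -0.041]]
off [-0.7, 6.3, 0.1] ang [0.0331, -0.0397, -0.0809] rows>= 0.6
```

View pics/s26.png

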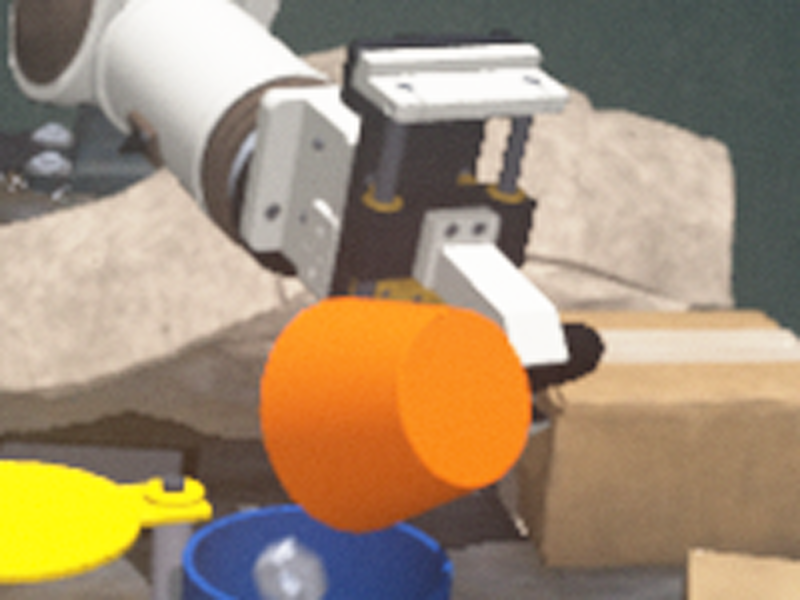

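View pics/t26.png

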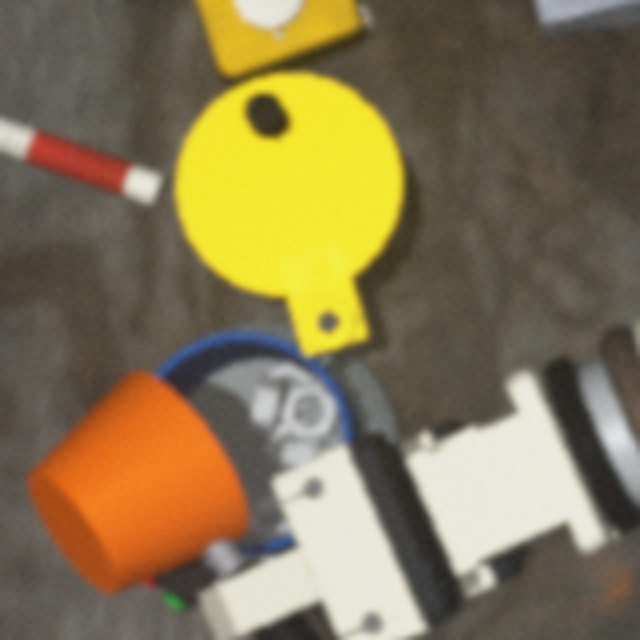

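Request:
send_rows(angular=[[0,0,-0.05],[0,0,-0.1],[0,0,-0.13],[0,0,-0.13],[0,0,-0.13]], offset=[[0,0,0],[0,0,0],[0,0,0],[0,0,0],[0,0,0]], hand=[0,0,0,0,0])

```text
time: 33.6
tool_pos: [0.4368, 0.2938, 0.1665]
orientation: [[-0.406, 0.051, -0.913], [0.913, -0.02, -0.407], [-0.04, -0.998, -0.039]]
wrist_force: [-0.0, 0.0, -0.7]
grip_width: 0.0207
```

Run:
```python
from h import *
st();c=cam("side");crop(c,300,130,200,150,4,"s27.png");c=cam("top");crop(c,200,240,120,100,6,"t27.png");cam("wrist");look("w27.png","wrist")
```

```text
33.6 pos [0.4368 0.2938 0.1665] F [-0.   0.  -0.7] w 0.0207 j [ -6.4  56.9   7.  104.6 -70.6  99.8 -13.2]
[[-0.406, 0.051, -0.913], [0.913, -0.02, -0.407], [-0.04, -0.998, -0.039]]
```

View pics/s27.png

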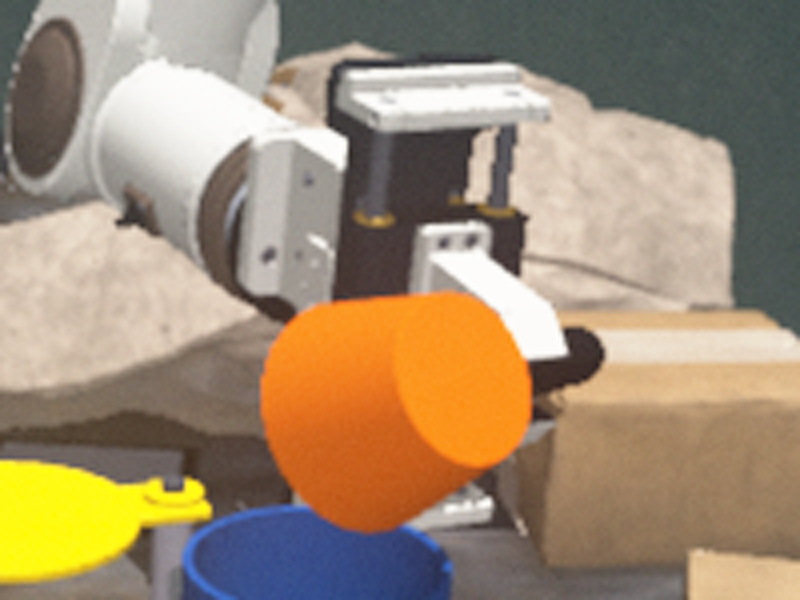

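View pics/t27.png

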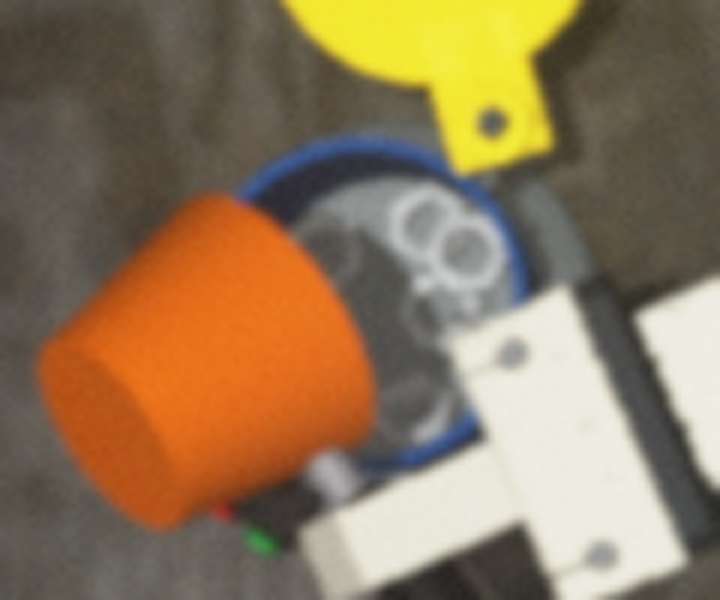

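View pics/w27.png

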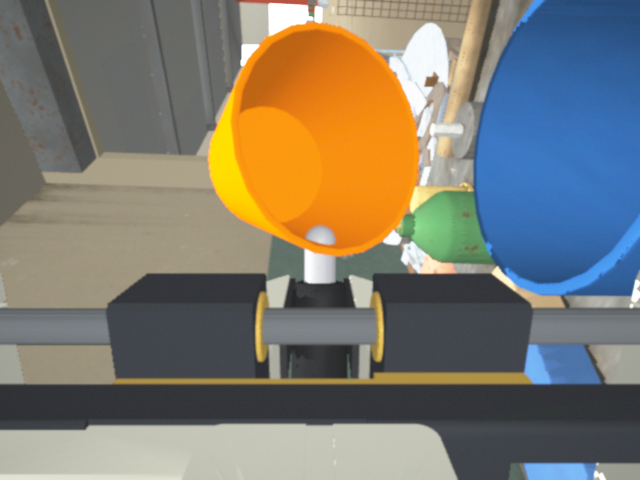

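Request:
send_rows(angular=[[0,0,0],[0,0,0.1],[0,0,0.24],[0,0,0.38],[0,0,0.52],[0,0,0.66],[0,0,0.8],[0,0,0.94]], offset=[[0,-30,0],[0,-50,0],[0,-60,0],[0,-60,0],[0,-60,0],[0,-60,0],[0,-60,0],[0,-60,0]], hand=[0,0,0,0,0,0,0,0])

```text
time: 34.6
tool_pos: [0.4341, 0.2942, 0.2278]
orientation: [[-0.193, 0.358, -0.913], [0.521, -0.751, -0.405], [-0.832, -0.554, -0.041]]
wrist_force: [-1.6, 0.7, -1.8]
grip_width: 0.0209
```

Run:
```python
from h import *
st();steps((.45,.22,.23),Rt(35),8);mv((.45,.22,.23),Rt(35))
```

```text
34.6 pos [0.4341 0.2942 0.2278] F [-1.6  0.7 -1.8] w 0.0209 j [-34.4  19.6  21.9 113.7 -47.1  62.8 -50.8]
[[-0.193, 0.358, -0.913], [0.521, -0.751, -0.405], [-0.832, -0.554, -0.041]]
[-5.0, 8.0, 2.0] [-0.0, -0.01, 0.15]
[-11.0, 15.0, 4.0] [-0.01, -0.01, 0.3]
[-16.0, 23.0, 6.0] [-0.01, -0.02, 0.45]
[-22.0, 30.0, 8.0] [-0.02, -0.02, 0.6]
[-27.0, 38.0, 10.0] [-0.02, -0.03, 0.75]
[-33.0, 45.0, 12.0] [-0.03, -0.03, 0.9]
[-38.0, 53.0, 14.0] [-0.03, -0.04, 1.05]
[-44.0, 60.0, 15.0] [-0.04, -0.04, 1.2]
off [-43.6, 60.3, 15.5] ang [-0.0391, -0.0435, 1.1974] rows>= 8.0
```

Request:
send_rows(angular=[[0,0,0.14],[0,0,0.29],[0,0,0.44],[-0.01,0,0.59],[-0.02,0,0.74],[-0.03,0,0.89],[-0.03,0,1.04],[-0.03,0,1.18]], offset=[[-5,8,2],[-11,15,4],[-16,23,6],[-22,30,8],[-27,38,10],[-33,45,12],[-40,60,15],[-48,80,18]], hand=[0,0,0,0,0,0,0,0])

```text
time: 35.4
tool_pos: [0.4551, 0.2037, 0.2236]
orientation: [[0.276, 0.337, -0.9], [-0.49, -0.756, -0.434], [-0.827, 0.561, -0.044]]
wrist_force: [-0.3, -0.4, -3.1]
grip_width: 0.0209
```

Run:
```python
from h import *
st();c=cam("side");crop(c,280,130,200,150,4,"s28.png");c=look("t28.png","top");cam("wrist");look("w28.png","wrist")
```

```text
35.4 pos [0.4551 0.2037 0.2236] F [-0.3 -0.4 -3.1] w 0.0209 j [ -76.5   22.2   33.7  113.8   24.6   59.1 -123.8]
[[0.276, 0.337, -0.9], [-0.49, -0.756, -0.434], [-0.827, 0.561, -0.044]]
```

View pics/s28.png

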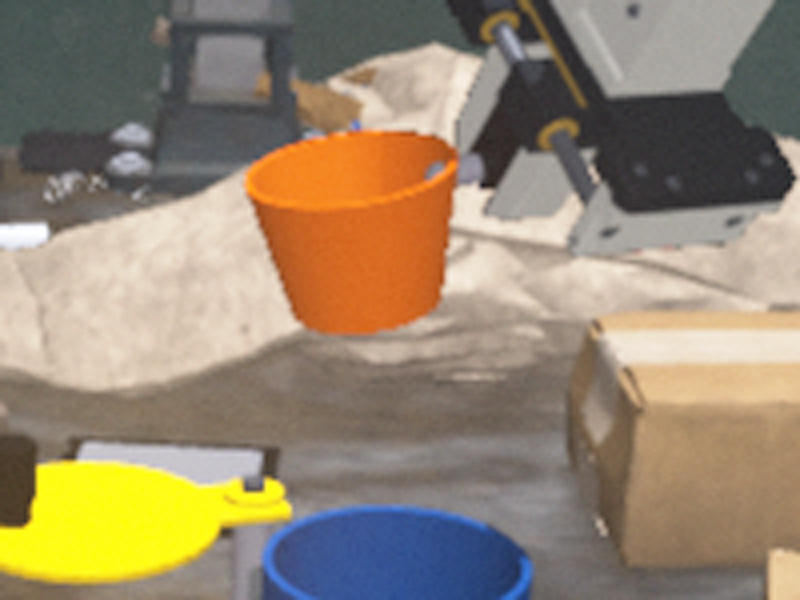

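View pics/t28.png

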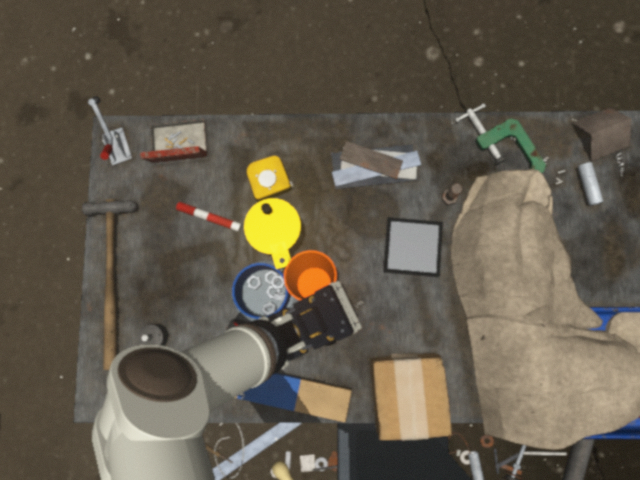

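View pics/w28.png

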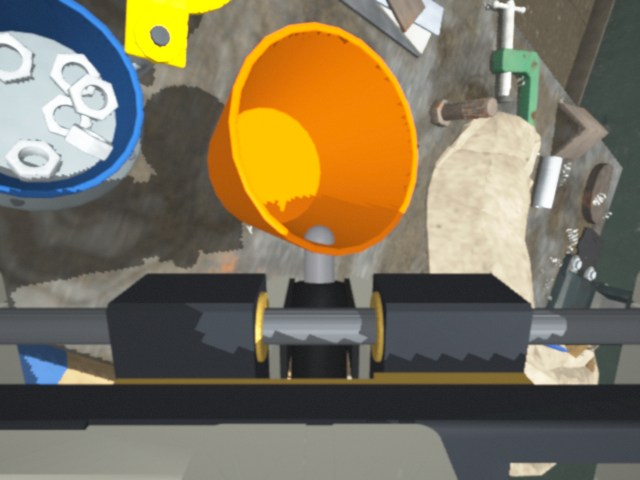

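Run:
```python
from h import *
Q=status.state()["orientation"];p=status.state()["tool_pos"]
f=lambda q:(Q.T@(np.array(q)-p)*1000).round(0).tolist()
g=np.array([.534,-.0042,.215])
for a in(.1,.25,.4,.55,.7,.83,.93,1):print(a,f(p+a*(g-p)))
R0=Rt(35)@R.from_rotvec([0,.14,0]).as_matrix();mv(g,R0)
c=cam("top");print(p2w(c,413.75,246.75,.003))
```

```text
0.1 [13.0, 18.0, 2.0]
0.25 [32.0, 45.0, 4.0]
0.4 [51.0, 72.0, 7.0]
0.55 [71.0, 99.0, 10.0]
0.7 [90.0, 126.0, 13.0]
0.83 [106.0, 149.0, 15.0]
0.93 [119.0, 167.0, 17.0]
1 [128.0, 179.0, 18.0]
off [128.2, 179.5, 17.9] ang [-0.0299, 0.1115, 0.0177] rows>= 4.4
[0.59540102 0.0261487  0.003     ]
```

Request:
send_rows(angular=[[0,0.01,0],[0,0.03,0],[-0.01,0.05,0],[-0.01,0.07,0.01],[-0.02,0.09,0.01],[-0.03,0.11,0.02],[-0.03,0.11,0.02],[-0.03,0.11,0.02]], offset=[[13,18,2],[32,45,4],[51,72,7],[71,99,10],[90,126,13],[106,149,15],[119,167,17],[128,179,18]], hand=[0,0,0,0,0,0,0,0])

```text
time: 36.45
tool_pos: [0.5344, -0.0072, 0.2163]
orientation: [[0.373, 0.352, -0.858], [-0.45, -0.74, -0.499], [-0.811, 0.572, -0.118]]
wrist_force: [-0.1, -0.2, -1.5]
grip_width: 0.0207
```

Run:
```python
from h import *
cam("side");st();c=cam("side");crop(c,240,100,200,150,4,"s29.png")
R0=Rt(35)@R.from_rotvec([0,.14,0]).as_matrix();mv((.5335,-.0042,.09),R0);mv((.5335,-.0042,.0515),R0)
```

```text
36.5 pos [ 0.5347 -0.009   0.2165] F [-0.2 -1.  -0.2] w 0.0207 j [ -61.6   16.4   44.   125.6   39.6   36.3 -113.3]
[[0.372, 0.35, -0.859], [-0.452, -0.74, -0.498], [-0.811, 0.574, -0.117]]
off [100.6, -75.0, 14.1] ang [-0.0085, 0.0026, -0.0012] rows>= 2.5
off [131.9, -97.0, 18.6] ang [-0.0085, 0.0026, -0.0012] rows>= 3.3
```

View pics/s29.png

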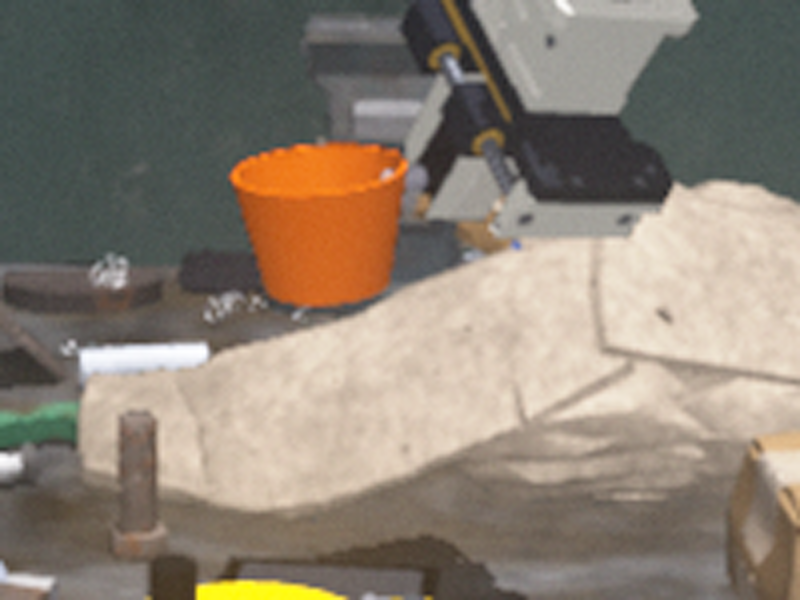

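Request:
send_rows(angular=[[0,0,0],[0,0,0],[0,0,0],[0,0,0],[0,0,0],[0,0,0],[0,0,0]], offset=[[12,-9,2],[35,-26,5],[58,-43,8],[80,-60,11],[95,-71,13],[103,-77,15],[110,-82,16]], hand=[0,0,0,0,0,0,0])

```text
time: 37.25
tool_pos: [0.5332, -0.0033, 0.0776]
orientation: [[0.373, 0.352, -0.858], [-0.451, -0.74, -0.499], [-0.811, 0.573, -0.117]]
wrist_force: [-0.8, 0.6, -1.6]
grip_width: 0.0211
```

Run:
```python
from h import *
st();c=cam("side");crop(c,240,160,160,120,5,"s30.png")
R0=Rt(35)@R.from_rotvec([0,.14,0]).as_matrix();mv((.5335,-.0042,.0515),R0)
```

```text
37.25 pos [ 0.5332 -0.0033  0.0776] F [-0.8  0.6 -1.6] w 0.0211 j [ -59.5   37.6   42.8  128.8   40.1   15.7 -125.5]
[[0.373, 0.352, -0.858], [-0.451, -0.74, -0.499], [-0.811, 0.573, -0.117]]
off [21.2, -13.6, 2.8] ang [-0.0071, 0.0025, -0.0006] rows>= 0.5
```

View pics/s30.png

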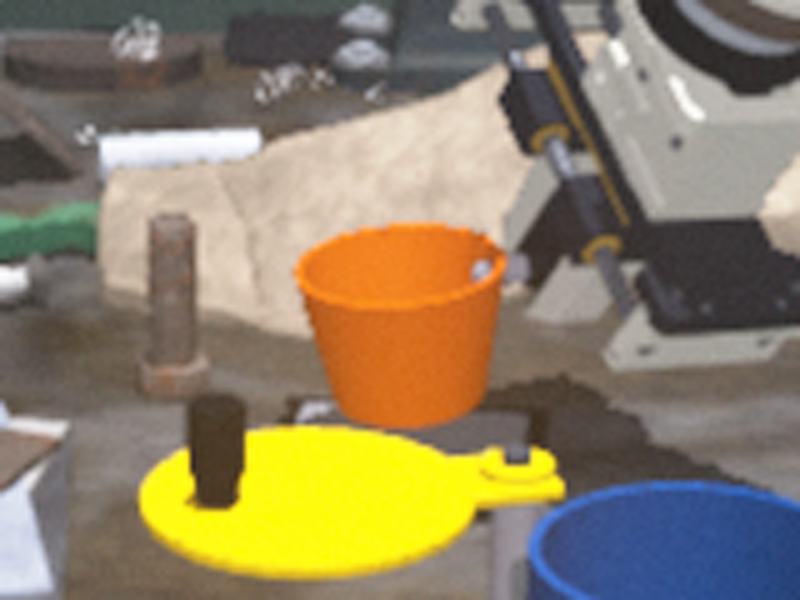

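Request:
send_rows(angular=[[0,-0.03,0],[0,-0.06,0],[0,-0.09,0],[0,-0.1,0],[0,-0.1,0],[0,-0.1,0],[0,-0.1,0],[0,-0.1,0]], offset=[[3,-2,0],[6,-4,0],[9,-6,1],[12,-8,1],[15,-10,2],[18,-12,2],[21,-14,2],[21,-14,2]], hand=[0,0,0,0,0,0,0,0])

```text
time: 38.1
tool_pos: [0.5339, -0.0038, 0.0514]
orientation: [[0.285, 0.353, -0.891], [-0.499, -0.739, -0.452], [-0.818, 0.574, -0.035]]
wrist_force: [-0.6, -1.7, 2.9]
grip_width: 0.0214
```

Run:
```python
from h import *
st();c=cam("side");crop(c,240,160,160,120,5,"s31.png")
R0=Rt(35)@R.from_rotvec([0,.04,0]).as_matrix();mv((.5335,-.0042,.0505),R0)
```

```text
38.1 pos [ 0.5339 -0.0038  0.0514] F [-0.6 -1.7  2.9] w 0.0214 j [ -53.6   40.3   35.7  124.    35.5   22.4 -122.2]
[[0.285, 0.353, -0.891], [-0.499, -0.739, -0.452], [-0.818, 0.574, -0.035]]
off [1.0, -0.3, 0.7] ang [-0.0069, 0.0026, -0.0003] rows>= 0.0
```

View pics/s31.png

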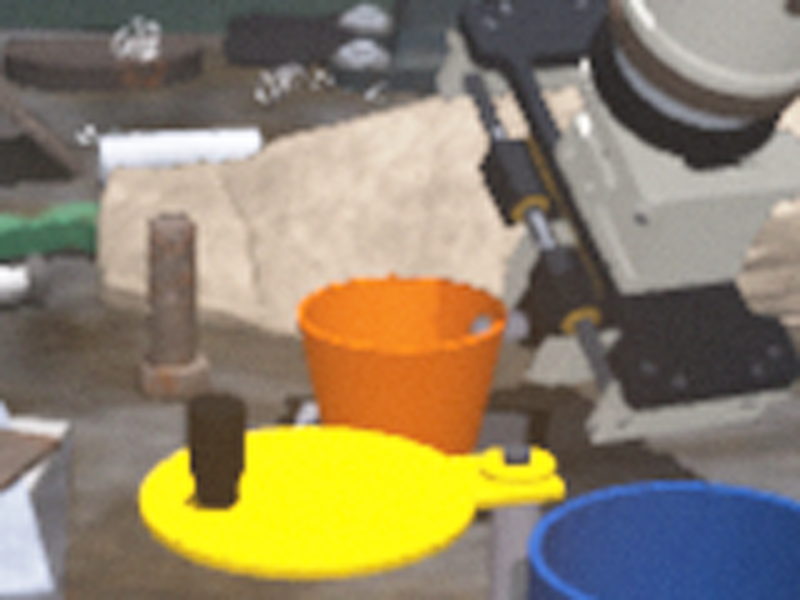

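Request:
send_rows(angular=[[0,0,0],[0,0,0],[0,0,0],[0,0,0],[0,0,0],[0,0,0],[0,0,0],[0,0,0]], offset=[[0,0,0],[0,0,0],[0,0,0],[-10,0,0],[-35,0,0],[-75,0,0],[-115,0,0],[-115,0,0]], hand=[0.2,0.4,0.45,0.45,0.45,0.45,0.45,0.45])

```text
time: 38.95
tool_pos: [0.5023, 0.0587, 0.1486]
orientation: [[0.291, 0.354, -0.889], [-0.492, -0.741, -0.457], [-0.821, 0.57, -0.041]]
wrist_force: [1.6, 1.3, 0.4]
grip_width: 0.0412
```

Run:
```python
from h import *
cam("wrist");cam("wrist");st();look("w32.png","wrist");look("s32.png","side")
mv((.57,.19,.26),Rd(-30))
```

```text
39.05 pos [0.5013 0.0554 0.1463] F [ 0.9 -1.2  0.1] w 0.0416 j [ -62.    26.3   35.2  123.9   33.4   38.8 -120.4]
[[0.287, 0.354, -0.89], [-0.496, -0.74, -0.454], [-0.819, 0.572, -0.037]]
off [-142.4, -10.8, -127.5] ang [-0.5699, 0.1448, -0.6037] rows>= 5.6
```

View pics/w32.png

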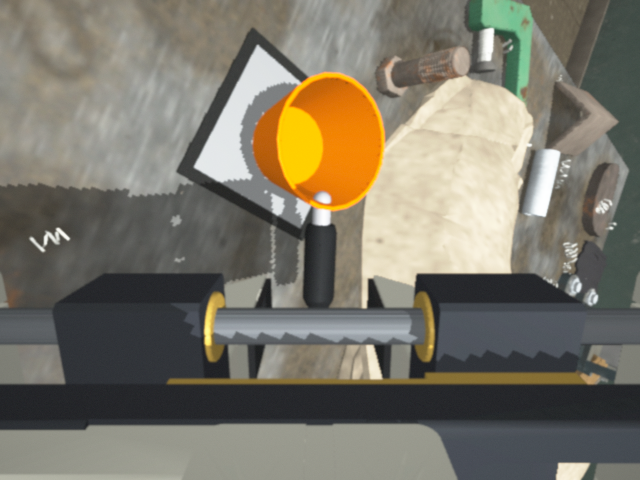

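View pics/s32.png

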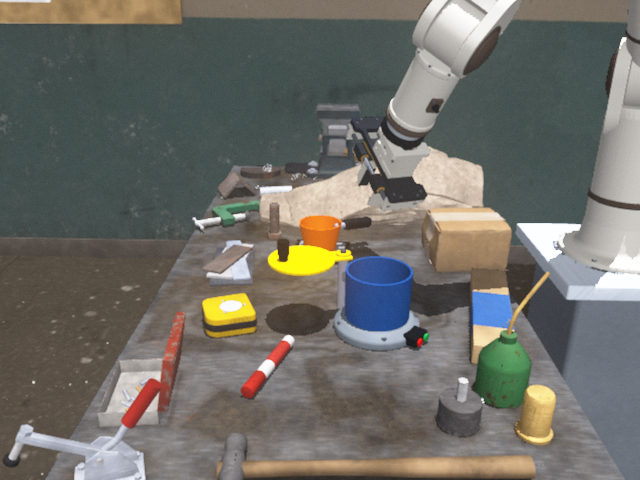

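Run:
```python
from h import *
mv((.50,.12,.25),Rd(-64));mv((.648,.300,.22),Rd(-74))
```

```text
off [-119.2, 10.5, -33.1] ang [0.0046, -0.0375, -0.611] rows>= 4.1
off [-142.4, -87.5, -245.4] ang [0.1737, -0.0907, -0.6062] rows>= 5.9
```

Request:
send_rows(angular=[[0,-0.01,-0.12],[0,-0.02,-0.24],[0,-0.03,-0.36],[0.04,-0.05,-0.48],[0.08,-0.06,-0.6],[0.12,-0.07,-0.61],[0.17,-0.09,-0.61],[0.17,-0.09,-0.61]], offset=[[-40,3,-10],[-80,6,-20],[-119,10,-33],[-125,-10,-80],[-130,-30,-125],[-135,-50,-170],[-140,-70,-210],[-142,-87,-245]], hand=[0.45,0.45,0.45,0.45,0.45,0.45,0.45,0.45])

```text
time: 39.95
tool_pos: [0.6491, 0.2993, 0.2171]
orientation: [[-0.004, 0.276, -0.961], [0.002, -0.961, -0.276], [-1.0, -0.003, 0.004]]
wrist_force: [0.8, -0.4, -0.2]
grip_width: 0.0416
```

Run:
```python
from h import *
for i in range(3):cam("wrist")
st();c=look("w33.png","wrist");print(w2p(c,(.6476,.3001,.137)),w2p(c,(.6476,.3001,.124)))
mv((.6476,.3001,.22),Rd(-74))
```

```text
40.1 pos [0.6473 0.3    0.2151] F [ 0.7  0.3 -0.1] w 0.0414 j [-41.3  36.6  22.5  81.2 -14.7  65.5 -90.3]
[[-0.007, 0.281, -0.96], [-0.0, -0.96, -0.281], [-1.0, -0.002, 0.007]]
[316.75929675 257.72937161] [316.92974923 251.36220066]
off [-3.7, -2.0, -0.8] ang [0.0034, 0.0058, 0.0011] rows>= 0.1
```

View pics/w33.png

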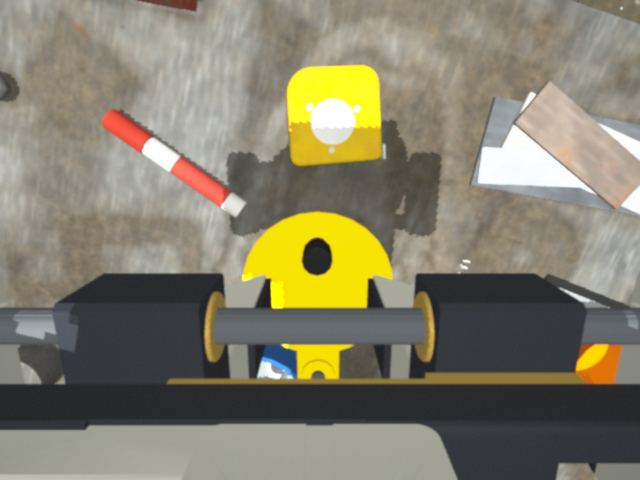

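Request:
send_rows(angular=[[0,0,0],[0,0,0],[0,0,0],[0,0,0],[0,0,0]], offset=[[30,-2,-1],[60,-2,-1],[76,-2,-1],[77,-2,-1],[77,-2,-1]], hand=[0.45,0.45,0.4,0.3,0.3])

```text
time: 40.65
tool_pos: [0.6476, 0.2992, 0.1401]
orientation: [[-0.005, 0.278, -0.961], [-0.001, -0.961, -0.278], [-1.0, -0.001, 0.005]]
wrist_force: [0.6, -0.4, -0.1]
grip_width: 0.0282
```

Run:
```python
from h import *
st();arc([22,29,36,43,50,57,64,71])
```

```text
40.65 pos [0.6476 0.2992 0.1401] F [ 0.6 -0.4 -0.1] w 0.0282 j [-40.7  40.8  21.3  84.3 -16.3  58.2 -89.3]
[[-0.005, 0.278, -0.961], [-0.001, -0.961, -0.278], [-1.0, -0.001, 0.005]]
22 [3.0, -10.0, 0.0] [-0.1, 0.01, 0.0]
29 [3.0, -22.0, 2.0] [-0.22, 0.01, 0.0]
36 [3.0, -33.0, 5.0] [-0.35, 0.01, 0.0]
43 [3.0, -43.0, 10.0] [-0.47, 0.01, 0.0]
50 [3.0, -53.0, 16.0] [-0.59, 0.01, 0.0]
57 [3.0, -62.0, 23.0] [-0.71, 0.0, 0.0]
64 [3.0, -70.0, 31.0] [-0.84, 0.0, 0.0]
71 [3.0, -78.0, 40.0] [-0.96, 0.0, 0.0]
```

Request:
send_rows(angular=[[-0.1,0,0],[-0.22,0,0],[-0.35,0,0],[-0.47,0,0],[-0.59,0,0],[-0.71,0,0],[-0.84,0,0],[-0.96,0,0]], offset=[[2,-10,0],[2,-22,2],[2,-33,5],[2,-43,10],[2,-53,16],[2,-62,23],[2,-70,31],[2,-78,40]], hand=[0.3,0.3,0.3,0.3,0.3,0.3,0.3,0.3])

```text
time: 41.45
tool_pos: [0.5894, 0.3634, 0.1413]
orientation: [[-0.0, 0.948, -0.319], [0.001, -0.319, -0.948], [-1.0, -0.001, -0.001]]
wrist_force: [1.4, 1.0, 0.0]
grip_width: 0.0277
```

Run:
```python
from h import *
st();arc([78,85,92,99,106,113,120,127])
```

```text
41.45 pos [0.5894 0.3634 0.1413] F [1.4 1.  0. ] w 0.0277 j [-39.3  37.2   8.   87.8  -6.   55.4 -48.1]
[[-0.0, 0.948, -0.319], [0.001, -0.319, -0.948], [-1.0, -0.001, -0.001]]
78 [4.0, -12.0, 2.0] [-0.12, -0.0, 0.0]
85 [4.0, -24.0, 4.0] [-0.24, -0.0, 0.0]
92 [4.0, -35.0, 7.0] [-0.36, -0.0, 0.0]
99 [4.0, -45.0, 12.0] [-0.48, -0.0, 0.0]
106 [4.0, -55.0, 18.0] [-0.6, -0.0, 0.0]
113 [4.0, -64.0, 25.0] [-0.73, -0.0, 0.0]
120 [4.0, -72.0, 33.0] [-0.85, -0.0, 0.0]
127 [4.0, -79.0, 42.0] [-0.97, -0.0, 0.0]
```

Request:
send_rows(angular=[[-0.12,0,0],[-0.24,0,0],[-0.36,0,0],[-0.48,0,0],[-0.6,0,0],[-0.73,0,0],[-0.85,0,0],[-0.97,0,0]], offset=[[2,-12,2],[3,-24,4],[3,-35,7],[3,-45,12],[3,-55,18],[3,-64,25],[3,-72,33],[3,-79,42]], hand=[0.3,0.3,0.3,0.3,0.3,0.3,0.3,0.3])

```text
time: 42.25
tool_pos: [0.5027, 0.3497, 0.1412]
orientation: [[0.005, 0.796, 0.605], [0.004, 0.605, -0.796], [-1.0, 0.006, -0.0]]
wrist_force: [0.0, 0.2, 0.8]
grip_width: 0.0273
```

Run:
```python
from h import *
st();arc([132,137,142,145,147,148])
```

```text
42.25 pos [0.5027 0.3497 0.1412] F [0.  0.2 0.8] w 0.0273 j [-33.1  29.7  -5.5 100.4   3.5  49.7  -3. ]
[[0.005, 0.796, 0.605], [0.004, 0.605, -0.796], [-1.0, 0.006, -0.0]]
132 [4.0, -10.0, -0.0] [-0.08, -0.0, -0.01]
137 [4.0, -18.0, 1.0] [-0.17, 0.0, -0.01]
142 [4.0, -26.0, 3.0] [-0.26, 0.0, -0.01]
145 [4.0, -31.0, 4.0] [-0.31, 0.0, -0.01]
147 [4.0, -34.0, 5.0] [-0.35, 0.0, -0.01]
148 [4.0, -36.0, 6.0] [-0.36, 0.0, -0.01]
```

Request:
send_rows(angular=[[-0.08,0,0],[-0.17,0,0],[-0.26,0,0],[-0.31,0,0],[-0.35,0,0],[-0.36,0,0],[-0.36,0,0]], offset=[[3,-10,0],[3,-18,1],[3,-26,3],[3,-31,4],[3,-34,5],[3,-36,6],[3,-36,6]], hand=[0.3,0.3,0.3,0.3,0.3,0.3,0.3])

```text
time: 42.95
tool_pos: [0.4808, 0.3255, 0.1409]
orientation: [[0.012, 0.532, 0.846], [0.01, 0.846, -0.533], [-1.0, 0.015, 0.005]]
wrist_force: [3.4, 5.8, -3.6]
grip_width: 0.0277
```

Run:
```python
from h import *
st();look("w34.png","wrist")
```

```text
42.95 pos [0.4808 0.3255 0.1409] F [ 3.4  5.8 -3.6] w 0.0277 j [-28.5  27.  -10.4 105.3   6.4  47.3  15.7]
[[0.012, 0.532, 0.846], [0.01, 0.846, -0.533], [-1.0, 0.015, 0.005]]
```

View pics/w34.png

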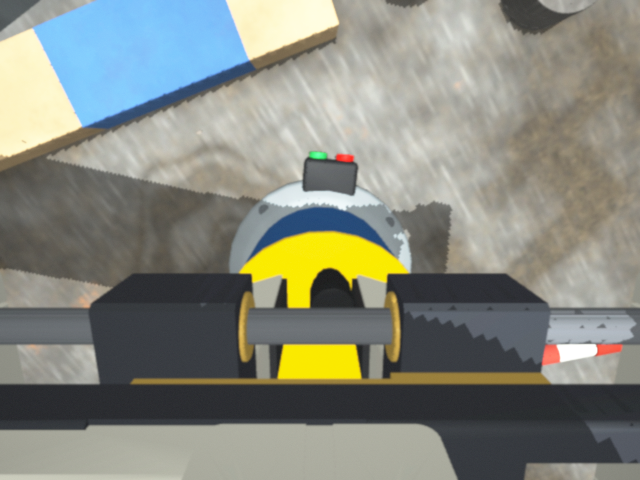

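Request:
send_rows(angular=[[0,0,0],[0,0,0],[0,0,0],[0,0,0],[0,0,0],[0,0,0],[0,0,0],[0,0,0]], offset=[[0,-2,0],[0,-2,0],[0,2,0],[0,2,0],[-30,2,0],[-75,2,0],[-115,-20,-20],[-120,-60,-60]], hand=[0.3,0.3,0.3,0.45,0.5,0.5,0.5,0.5])

```text
time: 43.8
tool_pos: [0.4072, 0.3084, 0.2642]
orientation: [[0.02, 0.535, 0.844], [0.015, 0.844, -0.536], [-1.0, 0.023, 0.009]]
wrist_force: [-0.5, 0.6, 1.0]
grip_width: 0.0459
```

Request:
send_rows(angular=[[0,0,0],[0,0,0],[0,0,0],[0,0,0],[0,0,0],[0,0,0]], offset=[[0,-20,-30],[0,-40,-70],[0,-60,-110],[0,-80,-140],[0,-80,-140],[0,-80,-140]], hand=[0.5,0.5,0.5,0.5,0.5,0.5])

```text
time: 44.4
tool_pos: [0.2459, 0.3155, 0.2613]
orientation: [[0.021, 0.534, 0.845], [0.015, 0.845, -0.535], [-1.0, 0.023, 0.01]]
wrist_force: [0.4, 0.9, 0.3]
grip_width: 0.0457
```

Run:
```python
from h import *
st();c=look("t35.png","top");look("s35.png","side");look("w35.png","wrist")
```

```text
44.4 pos [0.2459 0.3155 0.2613] F [0.4 0.9 0.3] w 0.0457 j [-36.6  -0.4 -19.5 122.4   0.5  56.7   1.3]
[[0.021, 0.534, 0.845], [0.015, 0.845, -0.535], [-1.0, 0.023, 0.01]]
```

View pics/t35.png

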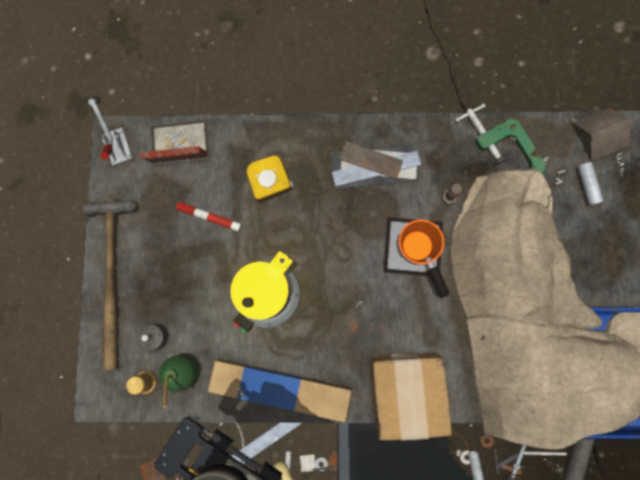

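View pics/s35.png

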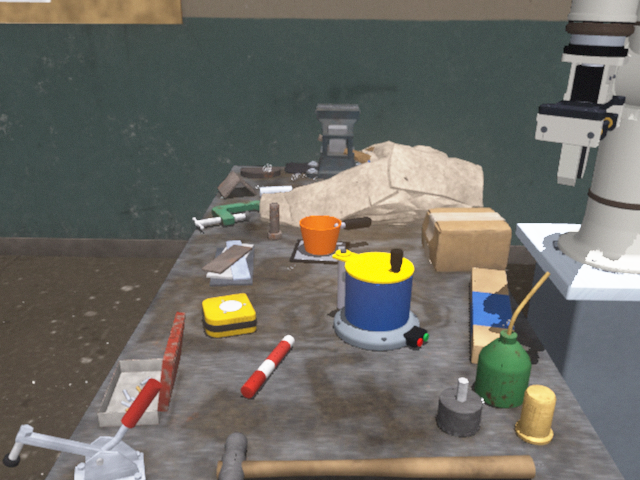

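Run:
```python
from h import *
c=cam("top");crop(c,215,230,110,110,6,"t36.png");crop(c,375,200,90,110,6,"t37.png")
```

```text
(no output)
```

View pics/t36.png

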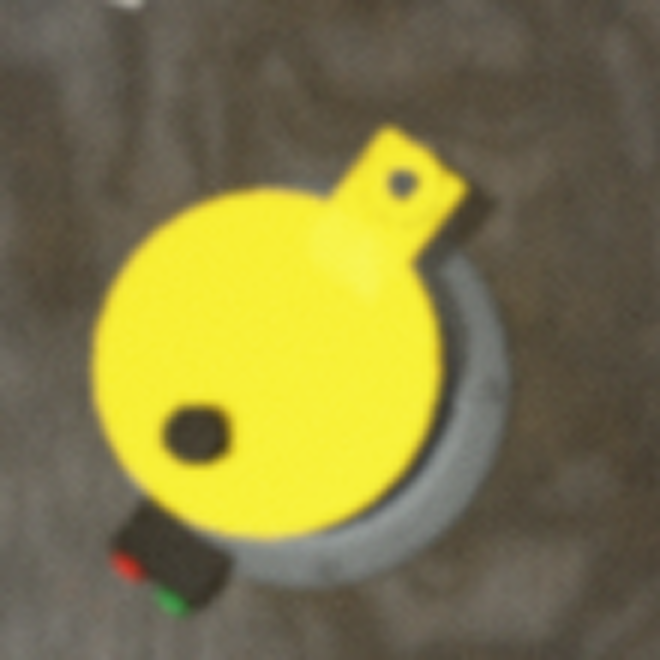

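View pics/t37.png

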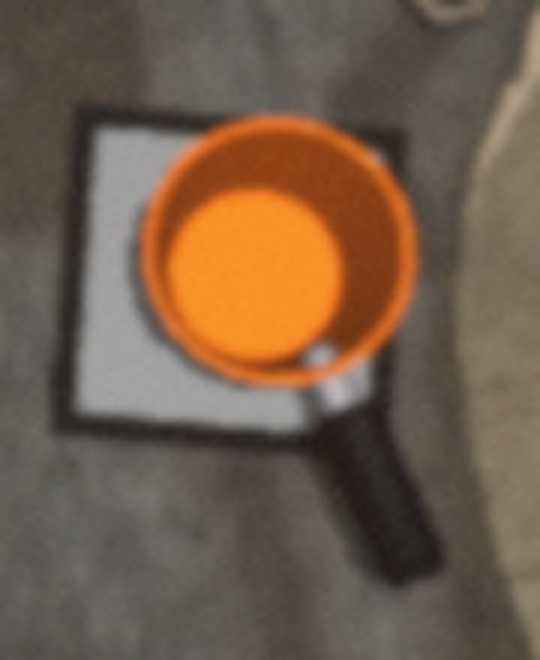

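Run:
```python
from h import *
c=cam("top");m=p2w(c,413.7,246.7,.003);print(m,p2w(c,421.5,241.7,.061),p2w(c,417.3,245.8,.007))
p=p2w(c,282,260.4,.106)
for q in(p2w(c,259.5,290.5,.105),p2w(c,247.6,302,.137)):print(q,np.linalg.norm((q-p)[:2]),np.degrees(np.arctan2(*(q-p)[1::-1])))
```

```text
[0.59550049 0.02624375 0.003     ] [0.59651852 0.01956134 0.061     ] [0.59666831 0.01974192 0.007     ]
[0.50418485 0.31378252 0.105     ] 0.06617646299280505 143.4885078016942
[0.48260499 0.32937072 0.137     ] 0.09279625140006756 143.6804420342598
```

```bash
python3 -c "
from workcell import order;print(order.sign_off())"
```

```text
the job is handed in; nothing more can be done
None
```

The job is handed in at about 45 s of the 200 s allowed; `sign_off` gives no verdict. I found three stray nuts and put them in the cup with the other three. I then swung the cover to its far stop and poured the batch into the bowl. Afterwards I stood the cup back on the mat and pushed the cover home against its stop.

- **Nuts:** I counted six in the bowl after the pour, with the cup empty and no nut left on the bench in any camera. I did not look into the bowl again after shutting the cover.
- **Cup:** it stands upright, about 7 mm from the mat's centre.
- **Cover:** it is shut to within about 1° of its stop, and I felt the stop when closing it.
- **Bystanders:** the tape measure, bolt and marker look where they were, judged by eye.
- **Robot:** the hand is well clear of everything.

**What did not go to plan:**
- **Contact force:** the fingertips met the bench at about 53 N while picking up the second stray nut. The wrist limit is 120 N; the 40 N limit applies to the arm and the gripper's body, and I took this as fingertip contact only.
- **Cup grip:** the cup drooped about 15° on the first lift, so I set it down, gripped the handle closer in, and lifted again.
- **Bowl position:** the cover started about 10° open, which put my first estimate of the bowl's centre about 11 mm off. I corrected it before pouring.

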